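Emboss the bamboo jar lids and sort out the scorched ones

ROBOT

A 7-joint arm with a two-finger parallel gripper is mounted at the origin on the work surface. World frame = base frame: x ahead of the robot, y to its left, z up, the work surface at z = 0. Lengths are in m, angles in rad, forces in N, time in s.
With the tool pointing down it reaches from about 0.4 to 0.85 m from the base axis. Payload 4.5 kg.
Tool frame: the origin (TCP) lies at the very end of the fingers, on their centre line; the grasp point (between the pads) lies 19 mm behind it; z points along the fingers, y is the direction in which the jaws open and shut (so a half turn about z gives the same grasp; the last joint's range is limited). The gripper opens to 88 mm and grips with 3 to 60 N. Pads are 18 mm wide; open, the fingers measure 123 mm over their backs; the gripper's body (75 mm by 187 mm) begins 45 mm behind the grasp point.
Start: joints at [1.202, 0.689, -0.195, 1.565, 0.157, 0.902, -0.215], TCP at [0.245, -0.575, 0.239] pointing down, gripper open.
Joint ranges: [-3.01, 3.01], [-0.46, 2.08], [-1.47, 1.51], [0.13, 2.56], [-1, 4.14], [0.04, 2.09], [-2.66, 2.66]. Speed limits (rad/s): [2.57, 2.57, 3.14, 3.14, 3.14, 3.14, 3.14].

INTERFACE

Orientations are given as a unit quaternion [x, y, z, w].
In Python, from plant import telemetry, imaging, r gives the robot as it stands.
- The arm moves only by the shell command python3 -m creep 'ROWS' [FORCE]. ROWS is JSON, a list of rows, each a list of 5 numbers: the closure in counts, from 0 (fully open) to 255 (shut), then the shift along the tool's x, y, z in m, then the turn about the tool's z in degrees. In form: [[fingers, x, y, z, yaw], ...]. A call has 1 to 10 rows; each row is the pose to reach, as a shift and turn from the pose commanded when the call began, along the tool's axes at that moment; what a row does not reach only later rows make up. A row lasts 1/8 s, in which the tool goes at most 62.5 mm and 10.7 degrees, less where a joint would pass 70% of its speed; a pose out of reach is approached as far as the arm can. A call with a gripper value outside its range is refused whole. The fingers move at their own pace and stop on an object; FORCE is the grip in N (left out, the last holds). Time passes only in rows, so rows that repeat a pose let the fingers close. It gives the time, the measured TCP pose, the force and the opening at its end, in the units of the state.
- telemetry.get_state(): the state, without advancing time (a new reading comes with each control period).
- imaging.snapshot(name): name is "scene" or "top"; returns a dict with "image" (384x512x3 uint8, blue, green, red), "camera_matrix" (3x3 intrinsics, pixels), "distortion" ([k1, k2, p1, p2, k3] as OpenCV has them; the pictures are not rectified), "R" (3x3) and "t" (3): a world point X has camera coordinates R X + t. Camera axes: x right, y down, z forward; pixel columns grow to the right and rows downward; lengths in m; the calibration is good to about 2 mm. A picture is of the moment at which its call begins. There is no depth.
- r.finish_job(): hands the job in, once; it reports no verdict.
Trained networks look in a picture, given as the dict that the camera call returned (one of the last four; its "shot" number tells which), for a name from the list of things; names that differ only in an ending like _2 or _b are one class to them, and where a whole thing is asked for, a point or a joint stands for the part that bears it (a point fixed in the world has none). Each returns a list of dicts, best first, with "score" (0 to 1); they miss things now and then, are a little off and sometimes report something else, mostly with a low value. They report only what shows in the picture. A call takes as long as a camera call. They do not tell look-alikes from the thing itself.
- imaging.boxes_of(picture, target): "rect" ([left, top, right, bottom] in pixels, round what is visible of it).
- imaging.trace(picture, target): "pixels" (384x512 bool, what is visible of it) and "rect" ([left, top, right, bottom] in pixels, round what is visible of it).
- imaging.place_of(picture, target): "location" ([row, column] in pixels: a listed point, or the origin of a listed thing).
The state is a dict: "clock": time; "q": joint angles; "qd": joint speeds; "joint_torque": joint torques, N m; "tool_pos": TCP position; "eef_rot": TCP orientation; "contact_force": force on the tool from outside, world axes, zero at the start; "moment": the same for the moment, N m; "opening": opening from 0.0 (shut) to 1.0 (fully open).
Only numpy, scipy, OpenCV 4.12 (cv2) and the standard library are available. Lean on these libraries where they do the work, as an engineer would, in place of code of your own. Each camera call takes 0.05 s, during which the arm holds its last target.

TASK

Lay every pale bamboo lid flat in a pocket of the blue embossing press, one to a pocket; once all are in, swing the press plate fully down onto them, then swing it back up to upright, and put the embossed lids in the wire basket. The scorched dark-red lids are rejects: drop them into the red box. Leave the press open, everything released, and do not disturb the canister, the funnel or the bamboo spoon.

Things in the scene. Friction and masses are not known exactly. Their poses are not given: they have to be found in the camera images.
- lid1: round bamboo jar lid, a plain solid disc 56 mm in diameter and 15 mm thick, the same on both faces; origin at its centre, z its axis; pale, a good lid; may be absent
- lid2: round bamboo jar lid, a plain solid disc 56 mm in diameter and 15 mm thick, the same on both faces; origin at its centre, z its axis; pale, a good lid; may be absent
- lid3: round bamboo jar lid, a plain solid disc 56 mm in diameter and 15 mm thick, the same on both faces; origin at its centre, z its axis; pale, a good lid; may be absent
- burnt1: round bamboo jar lid, a plain solid disc 56 mm in diameter and 15 mm thick, the same on both faces; origin at its centre, z its axis; scorched dark red-brown, a reject; may be absent
- burnt2: round bamboo jar lid, a plain solid disc 56 mm in diameter and 15 mm thick, the same on both faces; origin at its centre, z its axis; scorched dark red-brown, a reject; may be absent
- press: blue embossing press, fixed; its bed is 220 mm along y and 170 mm along x (from -65 mm, the robot's side, to +105 mm), top 40 mm above the counter; origin on the counter under the middle pocket; the hinge line runs along its y at x = +85 mm, 58 mm above the counter
- pocket0 (a point): centre of the floor of the press's left (+y) round pocket; pocket 59 mm in diameter, 5 mm deep (its floor is 35 mm above the counter, the bed's top 40 mm), so a seated lid stands 10 mm proud; the pockets lie 73 mm apart along the press's y
- pocket1 (a point): centre of the floor of the press's middle round pocket; pocket 59 mm in diameter, 5 mm deep (its floor is 35 mm above the counter, the bed's top 40 mm), so a seated lid stands 10 mm proud; the pockets lie 73 mm apart along the press's y
- pocket2 (a point): centre of the floor of the press's right (-y) round pocket; pocket 59 mm in diameter, 5 mm deep (its floor is 35 mm above the counter, the bed's top 40 mm), so a seated lid stands 10 mm proud; the pockets lie 73 mm apart along the press's y
- platen (a joint): angle of the hinged press plate: 0 = fully down on the lids, about 1.57 = upright, 1.9 = stop; a stiff hinge, it stays where it is left. The plate is 200 mm wide, 14 mm thick and reaches from 10 to 145 mm from the hinge line
- platen_bar (a point): middle of the press plate's red handle bar, a round bar 14 mm in diameter along the press's y, 100 mm free between its two arms, 195 mm from the hinge line and 43 mm clear beyond the plate's edge; its x axis points from the bar to the hinge, its y axis lies along the bar; with the plate down the bar is 58 mm above the counter and 110 mm on the robot's side of the pockets' centre line
- basket: square wire basket for finished lids, fixed, 144 mm outside, 136 mm inside, 70 mm high, floor 4 mm thick; origin under its centre
- reject_box: square red plastic box for rejects, fixed, 140 mm outside, 130 mm inside, 70 mm high, floor 5 mm thick; origin under its centre
- canister: bystander: lidded glass canister, 104 mm in diameter, 154 mm high; origin under its centre
- funnel: bystander: green plastic funnel standing mouth down, 100 mm in diameter, 100 mm high; origin under its centre
- bamboo_spoon: bystander: bamboo spoon 200 mm long lying flat along its own x; origin near its middle
There are look-alikes about, which are no part of the job. Leave any green or pink look-alike of the lid3 alone. Leave any green or turquoise look-alike of the burnt1 alone.

How it is judged:
By the outcome, as a careful person would: the job done as asked, in the order asked, and still so for the second after the job is handed in, with the robot touching nothing.
Of lid1, lid2, lid3 only 2 to 3 are there at a start; the rules pass over those that are not, and their reading is None.
Of burnt1, burnt2 only 1 to 2 are there at a start; the rules pass over those that are not, and their reading is None.
At some moment in a run one of lid1, lid2, lid3, burnt1, burnt2 may be knocked a few centimetres aside while the robot is not near it.
Once in a run the grip may slacken for a moment while it holds something.
It also fails if it takes over 210 s, if anything falls off the work surface, if the arm or the gripper's body presses on something with over 40 N, if the wrist force passes 120 N, or if a joint passes its speed limit or range.

## Working session

There is one attempt and no reset: what is moved stays moved. The work goes in short steps, Python scripts to look and compute and a shell command to move; the robot and the scene stay as the last step left them, time stands still between calls to the robot, and variables do not carry over. Pictures are saved under pics/ and viewed, and the job is handed in when it is done.

```bash
ls; mkdir -p pics; python3 - <<'E'
from plant import telemetry, imaging, r
import cv2
print(telemetry.get_state())
for n in("scene","top"):
    s=imaging.snapshot(n); cv2.imwrite(f"pics/{n}0.png",s["image"]); print(n,s["camera_matrix"],s["distortion"],s["R"],s["t"])
E
```

```text
pics
{'clock': 0.0, 'q': array([ 1.20182419,  0.68997588, -0.19453009,  1.56633313,  0.15730308,
        0.90250548, -0.21508973]), 'qd': array([-0.00034733, -0.00016528, -0.00119455,  0.00190757, -0.00038027,
       -0.00124115,  0.00132878]), 'joint_torque': array([ 5.32362828e-04, -5.27571774e+01, -1.26726966e+00, -1.53429186e+01,
       -5.26933826e-02,  6.56384480e-03,  1.42050203e-04]), 'tool_pos': array([ 0.24469567, -0.57442304,  0.23791841]), 'eef_rot': array([ 9.79779087e-01,  2.00080246e-01, -2.44439186e-04, -8.81083910e-04]), 'contact_force': array([-0.09828628,  0.54735605, -0.10797232]), 'moment': array([-0.02664064,  0.00204012, -0.00228533]), 'opening': 0.9995301227638633}
scene [[450.29985886   0.         251.21961576]
 [  0.         450.29985886 181.11719619]
 [  0.           0.           1.        ]] [-0.11627262  0.          0.          0.          0.        ] [[-0.66876236  0.74347113 -0.00275415]
 [ 0.40010906  0.35677634 -0.84417023]
 [-0.62663359 -0.56565123 -0.53606812]] [ 0.36004687 -0.18531136  1.51233139]
top [[404.75667747   0.         258.43646704]
 [  0.         404.75667747 190.44250773]
 [  0.           0.           1.        ]] [0.00902203 0.         0.         0.         0.        ] [[-0.02305931 -0.99959727 -0.0165399 ]
 [-0.99033344  0.02510284 -0.13641671]
 [ 0.13677697  0.01323434 -0.99051346]] [0.05137476 0.58317763 1.1983958 ]
```

View pics/scene0.png

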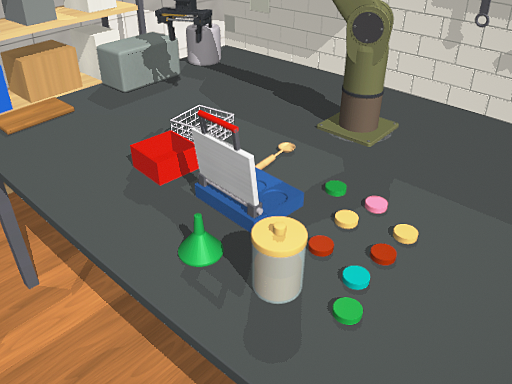

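View pics/top0.png

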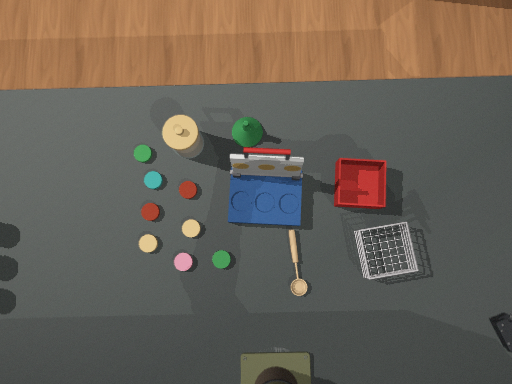

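The top picture shows two pale lids at (191,228) and (148,243), two burnt lids at (188,189) and (150,211), the press at (265,200), the red box at (360,183), the basket at (387,250) and the spoon at (295,262). The green, pink and turquoise discs are look-alikes.

```bash
cat > h.py <<'E'
from plant import telemetry, imaging, r
import cv2, numpy as np
from scipy.spatial.transform import Rotation as Ro
def snap(n,f=None):
    s=imaging.snapshot(n)
    if f: cv2.imwrite(f"pics/{f}.png",s["image"])
    return s
def ray(s,uv):
    p=cv2.undistortPoints(np.array([[uv]],float),s["camera_matrix"],np.array(s["distortion"]))[0,0]
    R=np.array(s["R"]);d=R.T@np.array([p[0],p[1],1]);c=-R.T@np.array(s["t"]);return c,d
def atz(s,uv,z):
    c,d=ray(s,uv);return c+d*(z-c[2])/d[2]
def proj(s,X):
    R=np.array(s["R"]);return cv2.projectPoints(np.array(X,float).reshape(-1,3),cv2.Rodrigues(R)[0],np.array(s["t"]),s["camera_matrix"],np.array(s["distortion"]))[0][:,0]
def tri(obs):
    A=np.zeros((3,3));b=np.zeros(3)
    for s,uv in obs:
        c,d=ray(s,uv);d=d/np.linalg.norm(d);P=np.eye(3)-np.outer(d,d);A+=P;b+=P@c
    return np.linalg.solve(A,b)
def discs(s,z,zc=None):
    """centroids of pale & red blobs (top faces at z)"""
    hsv=cv2.cvtColor(s["image"],cv2.COLOR_BGR2HSV);out={}
    for nm,lo,hi in(("pale",(14,60,130),(28,170,255)),("red",(0,150,60),(8,255,255)),("green",(50,120,60),(75,255,255)),("pink",(150,60,120),(179,200,255)),("turq",(84,120,80),(95,255,255))):
        m=cv2.inRange(hsv,lo,hi);n,l,st,c=cv2.connectedComponentsWithStats(m)
        out[nm]=[(np.round(atz(s,c[i],z)[:2],4),np.round(c[i],1),int(st[i,4])) for i in range(1,n) if st[i,4]>60]
    return out
def tool(dx):
    """world displacement -> tool axes"""
    return Ro.from_quat(telemetry.get_state()["eef_rot"]).inv().apply(dx)
def st():
    s=telemetry.get_state();e=Ro.from_quat(s["eef_rot"]).as_matrix()
    print("t",round(s["clock"],2),"pos",s["tool_pos"].round(4),"yaxis",e[:,1].round(3),"z",e[:,2].round(3),"F",s["contact_force"].round(1),"open",round(s["opening"],3),"q",s["q"].round(2))
    return s
E
python3 - <<'E'
from h import *
T=snap("top");S=snap("scene")
for k,v in discs(T,.013).items(): print("T",k,v)
for k,v in discs(S,.013).items(): print("S",k,v)
for n in("lid1","burnt1","press","basket","reject_box","canister","funnel","bamboo_spoon","pocket0","pocket1","pocket2","platen_bar"):
    print(n)
    for s,l in((T,"T"),(S,"S")):
        for d in imaging.place_of(s,n)[:6]:
            if d["score"]<.3: continue
            uv=d["location"][::-1]; z={"lid1":.0075,"burnt1":.0075,"pocket0":.035,"pocket1":.035,"pocket2":.035}.get(n,0)
            print("  ",l,round(d["score"],2),np.round(uv,1),atz(s,uv,z)[:2].round(4))
pt=tri([(T,imaging.place_of(T,"platen_bar")[0]["location"][::-1]),(S,imaging.place_of(S,"platen_bar")[0]["location"][::-1])]);print(pt)
for s,l in((T,"T"),(S,"S")):
  print(l, proj(s,[0,0,0]))
im=cv2.resize(T["image"][120:300,110:430],None,fx=2.5,fy=2.5,interpolation=cv2.INTER_CUBIC);cv2.imwrite("pics/topz.png",im)
E
```

```text
T pale [(array([1.0953, 0.1775]), array([212.5,  39.3]), 21185), (array([ 1.0978, -0.6962]), array([479.6,  30.1]), 652), (array([ 1.0554, -0.5726]), array([442.4,  43.6]), 62), (array([1.0702, 0.0707]), array([245. ,  45.5]), 64), (array([ 0.9855, -0.6731]), array([475.6,  63. ]), 719), (array([0.7844, 0.2856]), array([179.6, 131.6]), 995), (array([0.4765, 0.2506]), array([190.5, 227.8]), 266), (array([ 0.3468, -0.0711]), array([296. , 268.1]), 461), (array([0.4333, 0.3839]), array([147.4, 242.9]), 269)]
T red [(array([0.7152, 0.009 ]), array([266.5, 150.5]), 253), (array([ 0.6026, -0.28  ]), array([360. , 183.3]), 2443), (array([0.5969, 0.2596]), array([187.7, 189.4]), 248), (array([0.5305, 0.3767]), array([150.2, 211.4]), 255)]
T green [(array([0.7784, 0.0705]), array([246.8, 131.7]), 713), (array([0.7171, 0.4031]), array([142.7, 153.2]), 240), (array([0.3796, 0.1565]), array([221.2, 258.9]), 255)]
T pink [(array([0.3748, 0.2746]), array([182.7, 261.3]), 268)]
T turq [(array([0.6307, 0.3698]), array([152.8, 179.7]), 251)]
S pale [(array([-0.1402, -2.3413]), array([60.3, 19.8]), 15
[... 2669 characters left out ...]
 0.0216]
   T 0.45 [267.4 205.6] [0.5375 0.011 ]
   S 0.68 [251.7 185.9] [0.5535 0.0154]
pocket1
   T 0.68 [239.3 203.5] [0.5461 0.0969]
   T 0.63 [289.1 204.4] [ 0.5396 -0.0554]
   T 0.62 [263.8 200.9] [0.5523 0.0216]
   T 0.45 [267.4 205.6] [0.5375 0.011 ]
   S 0.68 [251.7 185.9] [0.5535 0.0154]
pocket2
   T 0.68 [239.3 203.5] [0.5461 0.0969]
   T 0.63 [289.1 204.4] [ 0.5396 -0.0554]
   T 0.62 [263.8 200.9] [0.5523 0.0216]
   T 0.45 [267.4 205.6] [0.5375 0.011 ]
   S 0.68 [251.7 185.9] [0.5535 0.0154]
platen_bar
   T 0.68 [268.6 153.7] [0.7076 0.0025]
   S 0.97 [217.9 119.4] [ 0.2762 -0.3916]
[0.65049977 0.00578688 0.24878204]
T [[275.82558858 387.83410911]]
S [[357.53066916 126.40030276]]
```

View pics/topz.png

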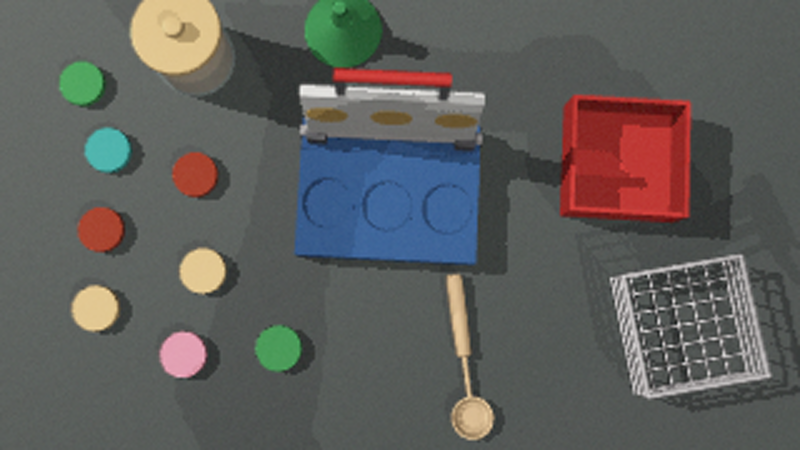

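```bash
cat >> h.py <<'E'
from scipy.optimize import least_squares, minimize
COL={"pale":((14,50,110),(28,190,255)),"red":((0,150,50),(9,255,255)),"green":((50,120,50),(75,255,255)),"pink":((150,60,100),(179,200,255)),"turq":((84,120,60),(95,255,255))}
def dhull(s,x,y,z0,h=.015,rad=.028):
    a=np.linspace(0,2*np.pi,48,endpoint=False);ring=np.c_[x+rad*np.cos(a),y+rad*np.sin(a)]
    P=np.r_[np.c_[ring,np.full(48,z0)],np.c_[ring,np.full(48,z0+h)]]
    return cv2.convexHull(proj(s,P).astype(np.float32))
def hc(h):
    m=cv2.moments(h);return np.array([m["m10"]/m["m00"],m["m01"]/m["m00"]])
def blobs(s,col,amin=100,amax=900):
    hsv=cv2.cvtColor(s["image"],cv2.COLOR_BGR2HSV);m=cv2.inRange(hsv,*COL[col]);n,l,stt,c=cv2.connectedComponentsWithStats(m)
    return [(c[i],int(stt[i,4])) for i in range(1,n) if amin<stt[i,4]<amax]
def locate(s,col,z0=0.,lo=(.3,-.5),hi=(.85,.5)):
    out=[]
    for c,a in blobs(s,col):
        g=atz(s,c,z0+.0075)[:2]
        if not(lo[0]<g[0]<hi[0] and lo[1]<g[1]<hi[1]): continue
        f=least_squares(lambda p:hc(dhull(s,p[0],p[1],z0))-c,g,diff_step=1e-3)
        out.append((f.x.round(4),a,round(cv2.contourArea(dhull(s,*f.x,z0)))))
    return out
E
python3 - <<'E'
from h import *
T=snap("top");S=snap("scene")
for c in COL:
    for n,s in(("T",T),("S",S)): print(c,n,locate(s,c))
# press
hsv=cv2.cvtColor(T["image"],cv2.COLOR_BGR2HSV);m=cv2.inRange(hsv,(100,110,40),(125,255,255))
m[:, :200]=0;m[:,330:]=0
cs=max(cv2.findContours(m,0,1)[0],key=cv2.contourArea);print(cv2.contourArea(cs),cv2.boundingRect(cs),cv2.minAreaRect(cs))
ap=cv2.approxPolyDP(cs,3,True)[:,0];print([(p.tolist(),atz(T,p,.04)[:2].round(4).tolist()) for p in ap])
for u in((240.8,200.8),(264.8,202.4),(288.8,203.6)): print(atz(T,u,.035)[:2])
im=T["image"][140:240,215:315];cv2.imwrite("pics/pressT.png",cv2.resize(im,None,fx=6,fy=6,interpolation=cv2.INTER_CUBIC))
im=S["image"][90:240,120:320];cv2.imwrite("pics/pressS.png",cv2.resize(im,None,fx=4,fy=4,interpolation=cv2.INTER_CUBIC))
E
```

```text
pale T [(array([0.4765, 0.2517]), 271, 271), (array([ 0.3477, -0.0709]), 482, 276), (array([0.4332, 0.3855]), 280, 283)]
pale S [(array([ 0.3449, -0.0755]), 314, 219), (array([0.4787, 0.2506]), 394, 380), (array([0.4364, 0.384 ]), 423, 419)]
red T [(array([0.7164, 0.009 ]), 253, 256), (array([0.5977, 0.2606]), 248, 264), (array([0.5312, 0.378 ]), 255, 274)]
red S [(array([0.5994, 0.2604]), 443, 465), (array([0.5334, 0.378 ]), 455, 487)]
green T [(array([0.7801, 0.0708]), 713, 255), (array([0.7185, 0.4047]), 240, 266), (array([0.3794, 0.1567]), 256, 273)]
green S [(array([0.3827, 0.1576]), 288, 297), (array([0.7206, 0.4049]), 679, 703)]
pink T [(array([0.3746, 0.2754]), 270, 281)]
pink S [(array([0.3771, 0.2747]), 355, 337)]
turq T [(array([0.6314, 0.3708]), 253, 268)]
turq S [(array([0.6335, 0.3702]), 562, 572)]
3308.5 (228, 175, 74, 51) ((264.884033203125, 199.8192138671875), (72.4594955444336, 48.08993148803711), 2.8624050617218018)
[([231, 175], [0.6345, 0.1207]), ([228, 221], [0.4931, 0.1317]), ([299, 225], [0.4759, -0.0828]), ([301, 178], [0.6195, -0.0942])]
[0.554324   0.09211328]
[0.5475667  0.01869973]
[ 0.54206038 -0.05452684]
```

View pics/pressT.png

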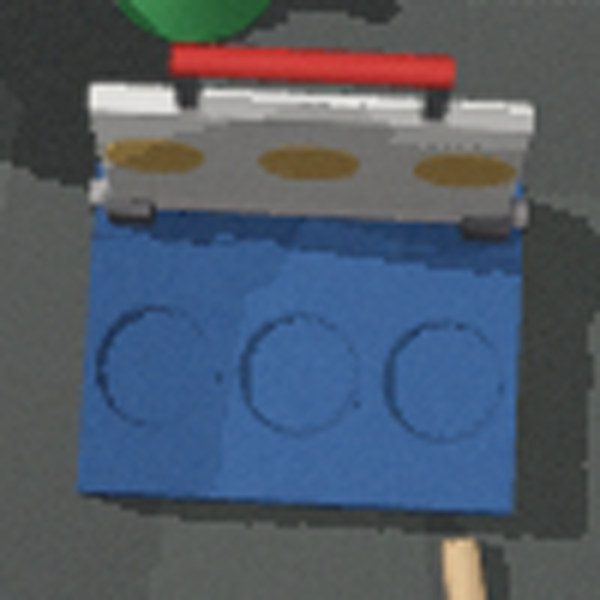

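View pics/pressS.png

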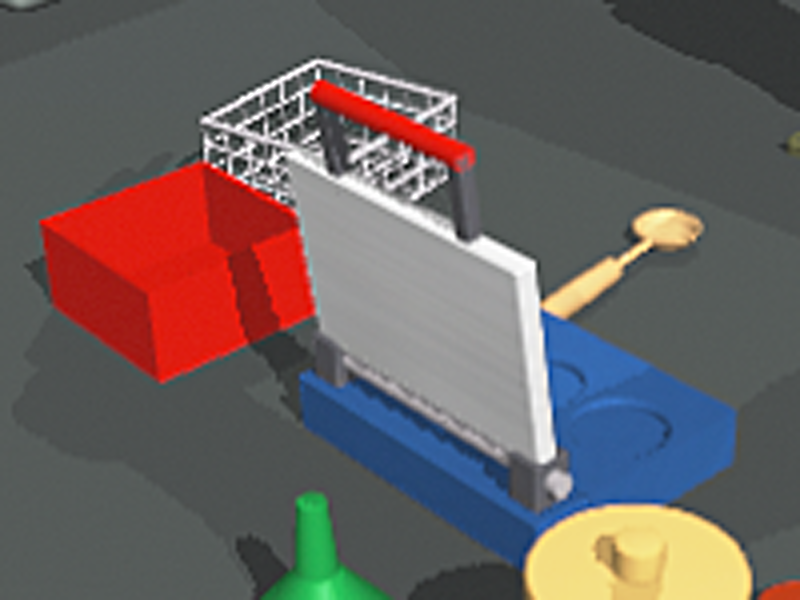

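```bash
cat > pf.py <<'E'
from h import *
T=snap("top");S=snap("scene")
def bm(s):
    hsv=cv2.cvtColor(s["image"],cv2.COLOR_BGR2HSV);m=cv2.inRange(hsv,(100,110,30),(125,255,255))
    n,l,stt,c=cv2.connectedComponentsWithStats(m);i=1+np.argmax(stt[1:,4]);m=(l==i).astype(np.uint8);print(stt[i]);return m
def box(s,p):
    x,y,w=p;c,sn=np.cos(w),np.sin(w);P=[]
    for a in(-.065,.105):
        for b in(-.11,.11):
            for z in(0,.04):P.append((x+c*a-sn*b,y+sn*a+c*b,z))
    return cv2.convexHull(proj(s,P).astype(np.float32))
def pts(s,m,sel):
    up=cv2.resize(m*255,None,fx=4,fy=4,interpolation=cv2.INTER_LINEAR)
    c=max(cv2.findContours((up>127).astype(np.uint8),0,1)[0],key=cv2.contourArea)[:,0]
    c=(c+.5)/4-.5
    return c[[sel(p) for p in c]]
mT=bm(T);mS=bm(S)
# edges in T: left/right for rows>188, bottom
pT=pts(T,mT,lambda p:p[1]>190)
# S : use points close to hull of guess only
g=np.array([.549,.018,-.078])
pS=pts(S,mS,lambda p:True)
hS=box(S,g);d=np.array([cv2.pointPolygonTest(hS,(float(a),float(b)),True) for a,b in pS]);pS=pS[np.abs(d)<2.5]
print(len(pT),len(pS))
def res(p,which):
    r=[]
    for s,P,n in((T,pT,"T"),(S,pS,"S")):
        if n in which:
            h=box(s,p);r+=[cv2.pointPolygonTest(h,(float(a),float(b)),True) for a,b in P]
    return np.array(r)
for w in("T","S","TS"):
    f=least_squares(res,g,args=(w,),loss="soft_l1",f_scale=.5,diff_step=1e-3);print(w,f.x.round(4),np.abs(f.fun).mean().round(2))
for u in((240.6,200.75),(264.6,202.1),(288.6,203)): print(atz(T,u,.04)[:2].round(4))
E
python3 pf.py
```

```text
[ 228  175   74   51 3431]
[ 195  168  109   64 2719]
560 710
T [ 0.5494  0.0189 -0.0758] 0.24
S [ 0.55    0.0197 -0.0833] 0.41
TS [ 0.5496  0.0191 -0.0796] 0.35
[0.5539 0.0924]
[0.548  0.0193]
[ 0.5434 -0.0537]
```

```bash
cat >> h.py <<'E'
def plan(*targets):
    """targets: (x,y,z,psi_deg) psi = heading of tool x; prints shifts in current tool axes (from MEASURED pose)"""
    s=st();e=Ro.from_quat(s["eef_rot"]).as_matrix();psi=np.degrees(np.arctan2(e[1,0],e[0,0]))
    print("psi",round(psi,2))
    for t in targets:
        d=e.T@(np.array(t[:3])-s["tool_pos"]);print("  ",t,"->",d.round(4),"yaw",round(psi-t[3],1))
P1=np.array([.549,.019]);PY=-.078
ux=np.array([np.cos(PY),np.sin(PY)]);uy=np.array([-np.sin(PY),np.cos(PY)])
POC=[P1+.073*uy,P1,P1-.073*uy]
E
python3 - <<'E'
from h import *
print(POC)
plan((.46,-.1,.2,-4.5),(.4776,.2512,.1,-4.5))
E
```

```text
[array([0.55468823, 0.09177805]), array([0.549, 0.019]), array([ 0.54331177, -0.05377805])]
t 1.7 pos [ 0.245  -0.575   0.2387] yaxis [ 0.392 -0.92   0.   ] z [ 0. -0. -1.] F [0.2 0.2 0.5] open 1.0 q [ 1.2   0.69 -0.19  1.57  0.16  0.9  -0.22]
psi 23.08
   (0.46, -0.1, 0.2, -4.5) -> [ 0.3839 -0.3527  0.0387] yaw 27.6
   (0.4776, 0.2512, 0.1, -4.5) -> [ 0.5378 -0.6689  0.1387] yaw 27.6
```

```bash
python3 -m creep '[[0,0.05,-0.045,0.005,9],[0,0.1,-0.09,0.01,18],[0,0.145,-0.133,0.015,27.6],[0,0.19,-0.175,0.02,27.6],[0,0.235,-0.216,0.025,27.6],[0,0.28,-0.257,0.03,27.6],[0,0.32,-0.295,0.035,27.6],[0,0.355,-0.326,0.039,27.6],[0,0.384,-0.353,0.039,27.6],[0,0.384,-0.353,0.039,27.6]]'; python3 - <<'E'
from h import *
plan((.4776,.2512,.1,-4.5))
E
```

```text
clock: 2.95
tool_pos: [0.4617, -0.0961, 0.1998]
eef_rot: [0.999, -0.036, 0.001, -0.001]
contact_force: [0.4, -0.1, 0.1]
opening: 1.002
t 2.95 pos [ 0.4617 -0.0961  0.1998] yaxis [-0.072 -0.997 -0.002] z [ 0.002  0.002 -1.   ] F [ 0.4 -0.1  0.1] open 1.002 q [ 0.09  0.56  0.03  2.07 -0.03  0.52 -1.5 ]
psi -4.11
   (0.4776, 0.2512, 0.1, -4.5) -> [-0.0092 -0.3474  0.1003] yaw 0.4
```

```bash
python3 -m creep '[[0,0,-0.06,0.0,0],[0,-0.002,-0.12,0.02,0],[0,-0.004,-0.18,0.04,0],[0,-0.006,-0.24,0.06,0],[0,-0.008,-0.30,0.08,0],[0,-0.01,-0.351,0.1,0],[0,-0.01,-0.351,0.1,0],[0,-0.01,-0.351,0.1,0],[0,-0.01,-0.351,0.1,0]]'; python3 - <<'E'
from h import *
T=snap("top");S=snap("scene","a1")
for c in ("pale","red"):
    for n,s in(("T",T),("S",S)): print(c,n,locate(s,c))
plan((.4776,.2512,.1,-4.5),(.4776,.2512,.006,-4.5))
E
```

```text
clock: 4.08
tool_pos: [0.4784, 0.2483, 0.1003]
eef_rot: [0.999, -0.041, 0.0, 0.001]
contact_force: [-0.0, 0.0, -0.0]
opening: 0.998
pale T [(array([0.4845, 0.2435]), 136, 270), (array([ 0.347 , -0.0712]), 470, 277)]
pale S [(array([ 0.3442, -0.0753]), 303, 219), (array([0.4787, 0.2505]), 395, 380), (array([0.4365, 0.3841]), 422, 419)]
red T [(array([0.7165, 0.0095]), 249, 256), (array([0.5977, 0.2606]), 248, 264)]
red S [(array([0.5995, 0.2603]), 440, 465), (array([0.5335, 0.3779]), 454, 487)]
t 4.17 pos [0.4783 0.2491 0.1003] yaxis [-0.082 -0.997  0.001] z [ 0.001 -0.001 -1.   ] F [-1.1 -0.2  0.3] open 0.998 q [-0.63  0.8   0.1   1.95 -0.18  0.41 -2.04]
psi -4.69
   (0.4776, 0.2512, 0.1, -4.5) -> [-0.0008 -0.002   0.0003] yaw -0.2
   (0.4776, 0.2512, 0.006, -4.5) -> [-0.0009 -0.0021  0.0943] yaw -0.2
```

View pics/a1.png

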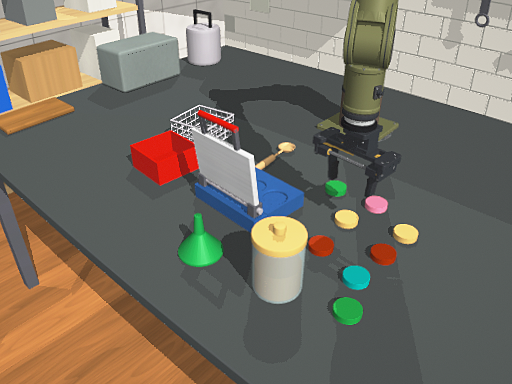

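The gripper hangs over the near pale lid at (346,218) and nothing is in its way, so I go down and grip.

```bash
python3 -m creep '[[0,0,-0.002,0.03,0],[0,0,-0.002,0.06,0],[0,0,-0.002,0.083,0],[0,0,-0.002,0.094,0],[0,0,-0.002,0.094,0],[110,0,-0.002,0.094,0],[110,0,-0.002,0.094,0],[110,0,-0.002,0.094,0],[110,0,-0.002,0.094,0],[110,0,-0.002,0.094,0]]' 20; python3 - <<'E'
from h import *
st()
E
```

```text
clock: 5.42
tool_pos: [0.4779, 0.253, 0.0061]
eef_rot: [0.999, -0.039, 0.0, -0.0]
contact_force: [-0.4, 0.0, 4.8]
opening: 0.624
t 5.42 pos [0.4779 0.253  0.0061] yaxis [-0.079 -0.997 -0.   ] z [ 0.  0. -1.] F [-0.4  0.   4.8] open 0.624 q [-0.6   0.97  0.05  1.96 -0.2   0.22 -2.03]
```

```bash
python3 -m creep '[[120,0,0,-0.03,0],[120,0,0,-0.06,0],[120,0,0,-0.1,0],[120,0,0,-0.1,0],[120,0,0,-0.1,0]]' 25; python3 - <<'E'
from h import *
T=snap("top","b1");S=snap("scene")
print(locate(S,"pale",.1))
plan((*POC[0],.09,-4.5),(*POC[0],.05,-4.5))
E
```

```text
clock: 6.05
tool_pos: [0.4773, 0.2529, 0.1052]
eef_rot: [0.999, -0.039, -0.0, 0.0]
contact_force: [-0.0, -0.3, -0.8]
opening: 0.622
[(array([0.4861, 0.0372]), 302, 306), (array([0.4811, 0.2523]), 352, 400), (array([0.5639, 0.4257]), 421, 586)]
t 6.15 pos [0.4769 0.2526 0.1045] yaxis [-0.079 -0.997  0.001] z [-0.002 -0.001 -1.   ] F [-0.3 -0.1 -0. ] open 0.627 q [-0.63  0.79  0.11  1.94 -0.18  0.42 -2.04]
psi -4.51
   (np.float64(0.5546882280401101), np.float64(0.09177804656463175), 0.09, -4.5) -> [0.0902 0.1542 0.0145] yaw -0.0
   (np.float64(0.5546882280401101), np.float64(0.09177804656463175), 0.05, -4.5) -> [0.0903 0.1542 0.0545] yaw -0.0
```

```bash
python3 -m creep '[[120,0.027,0.046,0,0],[120,0.054,0.092,0,0],[120,0.08,0.137,0,0],[120,0.09,0.154,0,0],[120,0.09,0.154,0.01,0],[120,0.09,0.154,0.02,0],[120,0.09,0.154,0.02,0]]'; python3 - <<'E'
from h import *
T=snap("top","c1");S=snap("scene")
print(locate(S,"pale",.078),locate(T,"pale",.078))
plan((*POC[0],.05,-4.5),(*POC[0],.043,-4.5))
im=S["image"][90:240,150:350];cv2.imwrite("pics/c1s.png",cv2.resize(im,None,fx=4,fy=4,interpolation=cv2.INTER_CUBIC))
E
```

```text
clock: 7.02
tool_pos: [0.5536, 0.0947, 0.0843]
eef_rot: [0.999, -0.038, -0.002, -0.0]
contact_force: [-0.4, 0.2, -0.4]
opening: 0.626
[(array([0.5568, 0.0907]), 293, 361), (array([0.5359, 0.4164]), 423, 542)] [(array([ 0.352 , -0.0652]), 484, 314), (array([0.4321, 0.3628]), 281, 321)]
t 7.12 pos [0.5546 0.094  0.0853] yaxis [-0.076 -0.997 -0.   ] z [-0.001  0.    -1.   ] F [ 0.7 -0.2  0.1] open 0.621 q [-0.28  0.84  0.05  1.88 -0.1   0.43 -1.8 ]
psi -4.38
   (np.float64(0.5546882280401101), np.float64(0.09177804656463175), 0.05, -4.5) -> [0.0003 0.0022 0.0353] yaw 0.1
   (np.float64(0.5546882280401101), np.float64(0.09177804656463175), 0.043, -4.5) -> [0.0003 0.0022 0.0423] yaw 0.1
```

View pics/c1s.png

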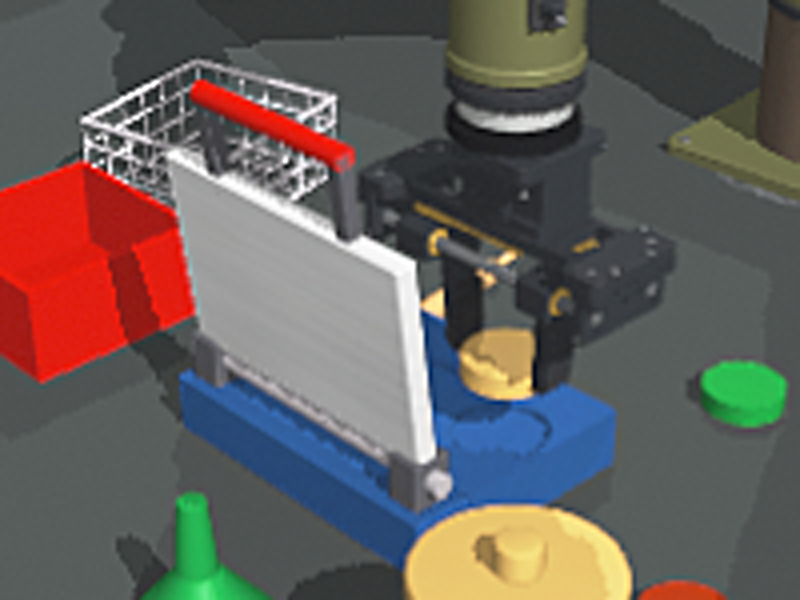

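The lid hangs level over the left pocket (lid at (500,360), pocket at (490,430) in the enlarged view). I lower it slowly.

```bash
python3 -m creep '[[120,0,0.002,0.015,0],[120,0,0.002,0.028,0],[120,0,0.002,0.035,0],[120,0,0.002,0.038,0],[120,0,0.002,0.04,0],[120,0,0.002,0.042,0],[120,0,0.002,0.042,0]]'; python3 - <<'E'
from h import *
st()
T=snap("top");S=snap("scene")
im=S["image"][140:240,220:320];cv2.imwrite("pics/d1s.png",cv2.resize(im,None,fx=6,fy=6,interpolation=cv2.INTER_CUBIC))
plan((*POC[0],.043,-4.5))
E
```

```text
clock: 8.0
tool_pos: [0.5553, 0.0904, 0.0438]
eef_rot: [0.999, -0.039, 0.0, -0.0]
contact_force: [-0.8, -1.1, -0.2]
opening: 0.624
t 8.0 pos [0.5553 0.0904 0.0438] yaxis [-0.079 -0.997 -0.   ] z [ 0. -0. -1.] F [-0.8 -1.1 -0.2] open 0.624 q [-0.27  0.91  0.04  1.89 -0.1   0.34 -1.8 ]
t 8.1 pos [0.5553 0.0904 0.0439] yaxis [-0.079 -0.997 -0.   ] z [ 0.  0. -1.] F [ 0.3 -0.7 -0.3] open 0.624 q [-0.27  0.91  0.04  1.89 -0.1   0.34 -1.8 ]
psi -4.52
   (np.float64(0.5546882280401101), np.float64(0.09177804656463175), 0.043, -4.5) -> [-0.0007 -0.0013  0.0009] yaw -0.0
```

View pics/d1s.png

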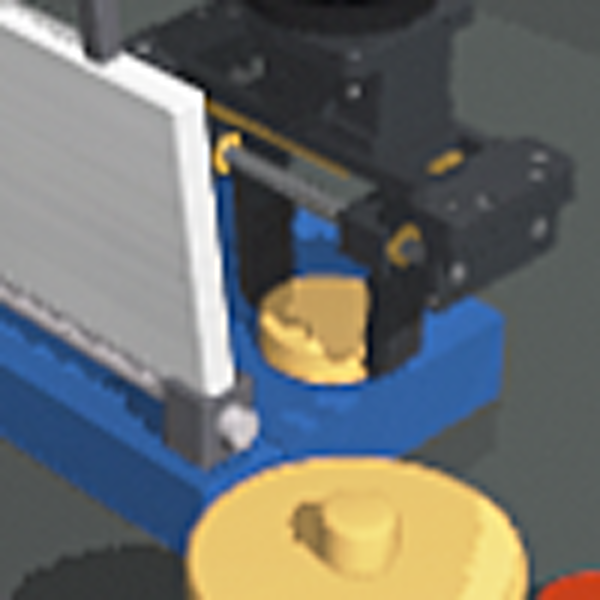

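```bash
python3 -m creep '[[120,0,0,0.0015,0],[120,0,0,0.003,0],[120,0,0,0.003,0],[75,0,0,0.003,0],[75,0,0,0.003,0],[75,0,0,0.003,0],[70,0,0,0.0,0],[70,0,0,-0.02,0],[60,0,0,-0.05,0],[60,0,0,-0.06,0]]'; python3 - <<'E'
from h import *
st()
E
```

```text
clock: 9.35
tool_pos: [0.5561, 0.0905, 0.1052]
eef_rot: [0.999, -0.039, 0.001, -0.0]
contact_force: [-0.4, -1.0, -0.2]
opening: 0.759
t 9.35 pos [0.5561 0.0905 0.1052] yaxis [-0.079 -0.997 -0.001] z [ 0.003  0.    -1.   ] F [-0.4 -1.  -0.2] open 0.759 q [-0.28  0.8   0.06  1.87 -0.1   0.47 -1.8 ]
```

```bash
python3 - <<'E'
from h import *
plan((.4348,.3848,.105,-4.5))
E
python3 -m creep '[[0,0,-0.02,0,0],[0,-0.03,-0.08,0,0],[0,-0.06,-0.13,0,0],[0,-0.1,-0.19,0,0],[0,-0.13,-0.24,0,0],[0,-0.144,-0.284,0,0],[0,-0.144,-0.284,0,0],[0,-0.144,-0.284,0,0],[0,-0.144,-0.284,0,0]]'; python3 - <<'E'
from h import *
plan((.4348,.3848,.006,-4.5))
T=snap("top");S=snap("scene")
for c in ("pale","red"):
    for n,s in(("T",T),("S",S)): print(c,n,locate(s,c),locate(s,c,.035) if c=="pale" else"")
im=T["image"][140:240,215:315];cv2.imwrite("pics/e1.png",cv2.resize(im,None,fx=6,fy=6,interpolation=cv2.INTER_CUBIC))
print([hc(dhull(T,*POC[0],.035)),hc(dhull(S,*POC[0],.035))])
E
```

```text
t 9.35 pos [0.5561 0.0905 0.1052] yaxis [-0.079 -0.997 -0.001] z [ 0.003  0.    -1.   ] F [-0.4 -1.  -0.2] open 0.759 q [-0.28  0.8   0.06  1.87 -0.1   0.47 -1.8 ]
psi -4.53
   (0.4348, 0.3848, 0.105, -4.5) -> [-0.1442 -0.2838  0.    ] yaw -0.0
clock: 10.48
tool_pos: [0.4346, 0.383, 0.1032]
eef_rot: [0.999, -0.041, -0.0, 0.001]
contact_force: [-0.2, 0.1, -0.7]
opening: 0.998
t 10.47 pos [0.4346 0.383  0.1032] yaxis [-0.081 -0.997  0.002] z [-0.    -0.002 -1.   ] F [-0.2  0.1 -0.7] open 0.998 q [-0.89  0.83  0.16  1.82 -0.23  0.51 -2.23]
psi -4.66
   (0.4348, 0.3848, 0.006, -4.5) -> [ 0.0001 -0.002   0.0972] yaw -0.2
pale T [(array([0.5582, 0.093 ]), 267, 259), (array([ 0.3491, -0.0711]), 470, 276), (array([0.434 , 0.3998]), 118, 284)] [(array([0.5542, 0.091 ]), 267, 274), (array([ 0.351 , -0.0685]), 470, 292), (array([0.4334, 0.3892]), 118, 300)]
pale S [(array([ 0.3473, -0.0755]), 299, 220), (array([0.5151, 0.0586]), 329, 317), (array([0.4365, 0.3841]), 422, 419)] [(array([ 0.3968, -0.0361]), 299, 245), (array([0.5554, 0.0907]), 329, 354), (array([0.4811, 0.3986]), 422, 468)]
red T [(array([0.7164, 0.009 ]), 249, 256), (array([0.5977, 0.2606]), 248, 264), (array([0.531, 0.378]), 255, 274)] 
red S [(array([0.5994, 0.2604]), 441, 465), (array([0.5334, 0.378 ]), 455, 487)] 
[array([240.73020741, 200.37079388]), array([274.85201837, 195.08742909])]
```

View pics/e1.png

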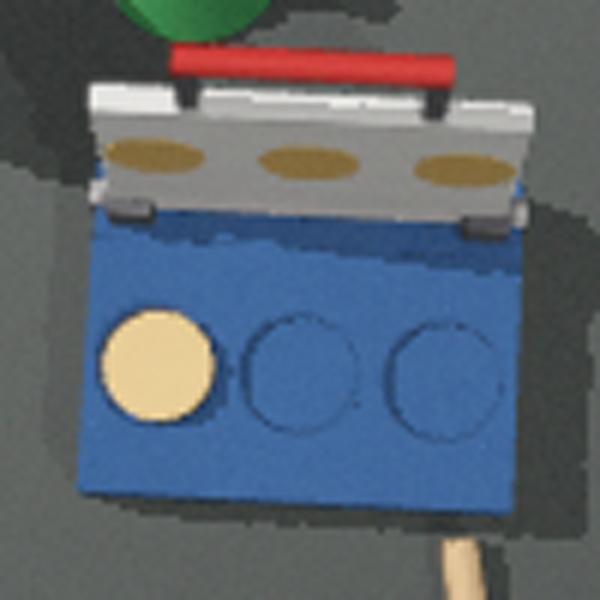

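The first lid sits in the left pocket, at (158,365) in the enlarged view. Next is lid B.

```bash
python3 -m creep '[[0,0,-0.002,0.03,0],[0,0,-0.002,0.06,0],[0,0,-0.002,0.085,0],[0,0,-0.002,0.097,0],[0,0,-0.002,0.097,0],[110,0,-0.002,0.097,0],[110,0,-0.002,0.097,0],[110,0,-0.002,0.097,0],[110,0,-0.002,0.097,0],[110,0,-0.002,0.097,0]]' 20; python3 - <<'E'
from h import *
st()
E
python3 -m creep '[[120,0,0,-0.03,0],[120,0,0,-0.06,0],[120,0,0,-0.1,0],[120,0,0,-0.1,0],[120,0,0,-0.1,0]]' 25; python3 - <<'E'
from h import *
T=snap("top","b2");S=snap("scene")
print(locate(S,"pale",.1))
plan((*POC[2],.105,-4.5))
E
```

```text
clock: 11.82
tool_pos: [0.4343, 0.3869, 0.0071]
eef_rot: [0.999, -0.039, 0.0, -0.0]
contact_force: [-0.6, -1.7, 4.7]
opening: 0.623
t 11.82 pos [0.4343 0.3869 0.0071] yaxis [-0.079 -0.997 -0.   ] z [ 0.  0. -1.] F [-0.6 -1.7  4.7] open 0.623 q [-0.86  0.99  0.1   1.83 -0.26  0.33 -2.21]
clock: 12.45
tool_pos: [0.4336, 0.3867, 0.1061]
eef_rot: [0.999, -0.039, -0.0, 0.0]
contact_force: [-0.8, -0.9, -0.7]
opening: 0.637
[(array([0.4885, 0.0369]), 299, 307), (array([0.6304, 0.1504]), 328, 443), (array([0.4384, 0.3869]), 418, 444)]
t 12.55 pos [0.4333 0.3863 0.1054] yaxis [-0.079 -0.997  0.002] z [-0.002 -0.002 -1.   ] F [-0.1 -0.7 -0.9] open 0.633 q [-0.9   0.83  0.16  1.82 -0.24  0.52 -2.23]
psi -4.51
   (np.float64(0.54331177195989), np.float64(-0.05377804656463174), 0.105, -4.5) -> [0.1443 0.43   0.0009] yaw -0.0
```

```bash
python3 -m creep '[[120,0.018,0.054,0,0],[120,0.036,0.108,0,0],[120,0.054,0.162,0,0],[120,0.072,0.216,0,0],[120,0.09,0.27,0,0],[120,0.108,0.324,0,0],[120,0.126,0.376,0,0],[120,0.144,0.43,0,0],[120,0.144,0.43,0.02,0],[120,0.144,0.43,0.02,0]]'; python3 - <<'E'
from h import *
T=snap("top","c2");S=snap("scene")
print(locate(S,"pale",.078),locate(T,"pale",.078))
plan((*POC[2],.05,-4.5),(*POC[2],.043,-4.5))
im=S["image"][90:240,150:350];cv2.imwrite("pics/c2s.png",cv2.resize(im,None,fx=4,fy=4,interpolation=cv2.INTER_CUBIC))
E
```

```text
clock: 13.8
tool_pos: [0.5421, -0.0535, 0.0847]
eef_rot: [0.999, -0.04, -0.002, -0.0]
contact_force: [0.0, 0.6, -1.0]
opening: 0.623
[(array([0.4554, 0.0124]), 313, 283), (array([0.6051, 0.1303]), 328, 409)] [(array([0.5493, 0.0886]), 267, 295)]
t 13.9 pos [ 0.5432 -0.0521  0.0861] yaxis [-0.077 -0.997 -0.001] z [-0.002  0.001 -1.   ] F [ 1.2  0.7 -0.5] open 0.626 q [ 0.01  0.82  0.01  1.93 -0.02  0.39 -1.61]
psi -4.44
   (np.float64(0.54331177195989), np.float64(-0.05377804656463174), 0.05, -4.5) -> [0.0003 0.0017 0.0361] yaw 0.1
   (np.float64(0.54331177195989), np.float64(-0.05377804656463174), 0.043, -4.5) -> [0.0003 0.0017 0.0431] yaw 0.1
```

View pics/c2s.png

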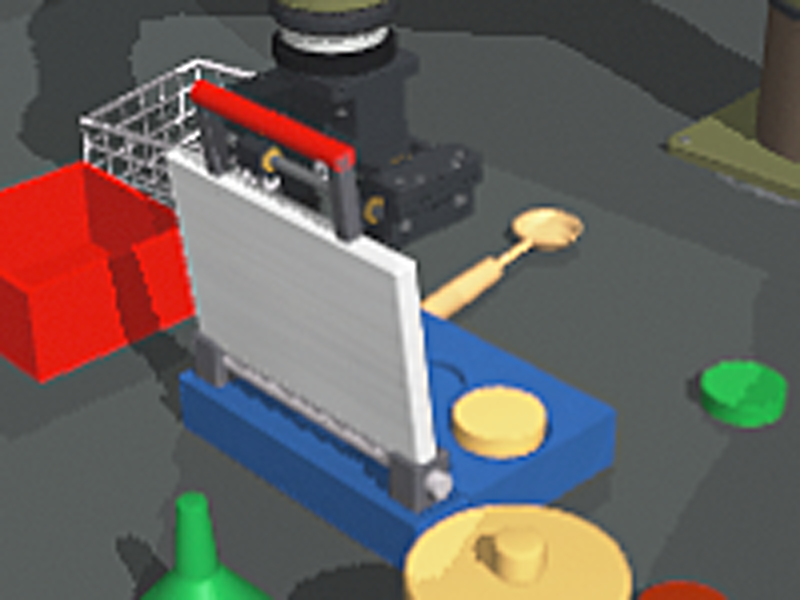

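The first lid shows seated at (500,420). The plate hides the held one, so I lower it by position and force.

```bash
python3 -m creep '[[120,0,0.0005,0.015,0],[120,0,0.0005,0.028,0],[120,0,0.0005,0.035,0],[120,0,0.0005,0.038,0],[120,0,0.0005,0.04,0],[120,0,0.0005,0.042,0],[120,0,0.0005,0.042,0]]'; python3 - <<'E'
from h import *
st();T=snap("top","d2");plan((*POC[2],.041,-4.5))
E
```

```text
clock: 14.78
tool_pos: [0.5439, -0.0537, 0.0448]
eef_rot: [0.999, -0.039, 0.0, 0.0]
contact_force: [-0.1, -0.2, -0.4]
opening: 0.622
t 14.78 pos [ 0.5439 -0.0537  0.0448] yaxis [-0.079 -0.997  0.   ] z [ 0. -0. -1.] F [-0.1 -0.2 -0.4] open 0.622 q [ 0.01  0.9   0.01  1.94 -0.02  0.31 -1.61]
t 14.82 pos [ 0.5439 -0.0537  0.0449] yaxis [-0.079 -0.997  0.   ] z [ 0. -0. -1.] F [-0.3  0.2 -0. ] open 0.621 q [ 0.01  0.9   0.01  1.94 -0.02  0.31 -1.61]
psi -4.52
   (np.float64(0.54331177195989), np.float64(-0.05377804656463174), 0.041, -4.5) -> [-0.0006  0.0001  0.0039] yaw -0.0
```

```bash
python3 -m creep '[[120,0,0,0.0015,0],[120,0,0,0.003,0],[120,0,0,0.003,0],[75,0,0,0.003,0],[75,0,0,0.003,0],[75,0,0,0.003,0],[70,0,0,0.0,0],[70,0,0,-0.02,0],[60,0,0,-0.05,0],[60,0,0,-0.06,0]]'; python3 -m creep '[[60,-0.05,0.03,0,0],[60,-0.1,0.06,0,0],[60,-0.12,0.08,0,0],[60,-0.12,0.1,0,0],[60,-0.12,0.1,0,0]]';python3 - <<'E'
from h import *
st();T=snap("top");print(locate(T,"pale",.035),POC[2]);S=snap("scene");print(locate(S,"red"),locate(T,"red"))
im=T["image"][140:240,215:315];cv2.imwrite("pics/e2.png",cv2.resize(im,None,fx=6,fy=6,interpolation=cv2.INTER_CUBIC))
im=S["image"][90:240,150:350];cv2.imwrite("pics/e2s.png",cv2.resize(im,None,fx=4,fy=4,interpolation=cv2.INTER_CUBIC))
E
```

```text
clock: 16.08
tool_pos: [0.5447, -0.0538, 0.1062]
eef_rot: [0.999, -0.039, 0.001, 0.0]
contact_force: [-0.0, 0.4, -0.3]
opening: 0.761
clock: 16.7
tool_pos: [0.416, -0.1452, 0.1045]
eef_rot: [0.999, -0.041, -0.0, 0.0]
contact_force: [-0.4, 0.9, -0.2]
opening: 0.766
t 16.7 pos [ 0.416  -0.1452  0.1045] yaxis [-0.082 -0.997  0.001] z [-0.    -0.001 -1.   ] F [-0.4  0.9 -0.2] open 0.766 q [ 0.24  0.72 -0.01  2.23  0.05  0.19 -1.48]
[(array([0.5542, 0.0911]), 268, 274), (array([ 0.5435, -0.0533]), 270, 276), (array([ 0.3391, -0.0686]), 414, 294)] [ 0.54331177 -0.05377805]
[(array([0.5995, 0.2604]), 439, 465), (array([0.5334, 0.378 ]), 455, 487)] [(array([0.7166, 0.0091]), 247, 256), (array([0.5977, 0.2606]), 248, 264), (array([0.5311, 0.378 ]), 256, 274)]
```

View pics/e2.png

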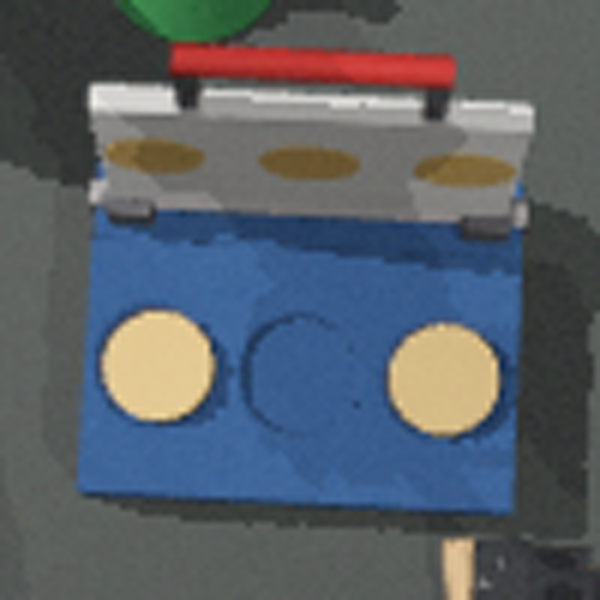

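View pics/e2s.png

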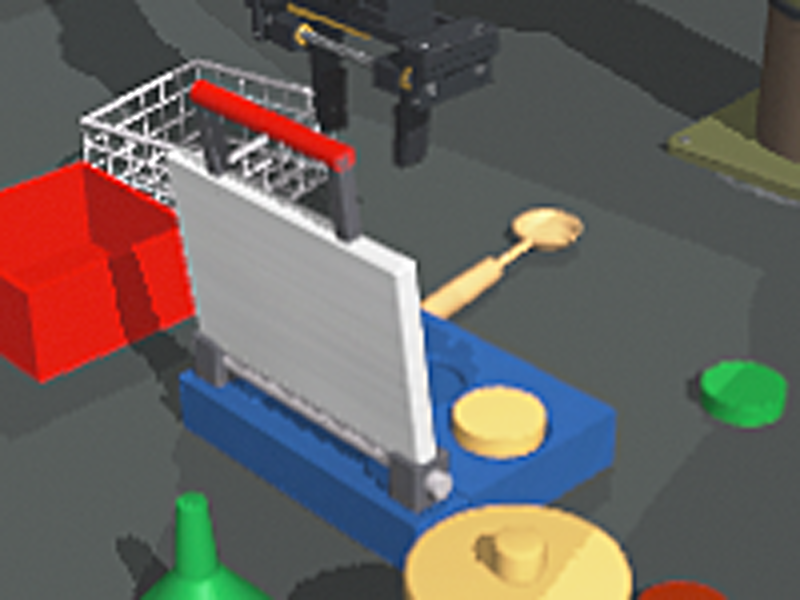

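```bash
cat >> h.py <<'E'
def redbar(s,which):
    hsv=cv2.cvtColor(s["image"],cv2.COLOR_BGR2HSV);m=cv2.inRange(hsv,(0,150,60),(8,255,255))
    n,l,stt,c=cv2.connectedComponentsWithStats(m);return [(c[i].round(1),stt[i].tolist()) for i in range(1,n) if stt[i,4]>40]
def barpos(th):
    h=P1+.085*ux;q=h-.195*np.cos(th)*ux;return np.array([q[0],q[1],.058+.195*np.sin(th)])
E
python3 - <<'E'
from h import *
T=snap("top");S=snap("scene")
bT=redbar(T,0);bS=redbar(S,0)
print(bT,bS)
cT=np.array([266.5,150.5]);cS=np.array([217.4,120.7])
X=tri([(T,cT),(S,cS)]);print("tri",X,proj(T,X)-cT,proj(S,X)-cS)
for th in np.arange(1.45,1.85,.05): print(round(th,2),barpos(th).round(4),(proj(T,barpos(th))-cT).round(1),(proj(S,barpos(th))-cS).round(1))
E
```

```text
[(array([266.4, 150.5]), [243, 147, 48, 8, 247]), (array([360. , 183.2]), [334, 158, 52, 51, 2454]), (array([187.6, 189.5]), [179, 181, 18, 18, 247]), (array([150.1, 211.5]), [141, 203, 19, 18, 255])] [(array([217.3, 120.6]), [197, 110, 42, 23, 265]), (array([164.4, 156.7]), [130, 130, 69, 56, 2570]), (array([320.6, 245.5]), [309, 235, 25, 22, 439]), (array([382.8, 253.8]), [370, 243, 27, 22, 455])]
tri [0.65828703 0.01142995 0.250223  ] [[-0.03908052  0.03876047]] [[-0.06547609 -0.00950371]]
1.45 [0.6103 0.0142 0.2516] [[-0.6 18.3]] [[16.4 -7.1]]
1.5 [0.62   0.0135 0.2525] [[-0.4 14.5]] [[13.1 -6.2]]
1.55 [0.6297 0.0127 0.253 ] [[-0.2 10.7]] [[ 9.7 -5.2]]
1.6 [0.6394 0.0119 0.2529] [[-0.  7.]] [[ 6.3 -3.8]]
1.65 [0.6491 0.0112 0.2524] [[0.2 3.3]] [[ 2.9 -2.3]]
1.7 [0.6588 0.0104 0.2514] [[ 0.4 -0.3]] [[-0.6 -0.6]]
1.75 [0.6684 0.0097 0.2499] [[ 0.5 -3.8]] [[-4.   1.4]]
1.8 [0.6779 0.0089 0.2479] [[ 0.7 -7.2]] [[-7.5  3.6]]
1.85 [0.6873 0.0082 0.2454] [[  0.9 -10.5]] [[-10.9   6. ]]
```

```bash
python3 -m creep '[[0,0,0,-0.05,-10],[0,0,0,-0.1,-20],[0,0,0,-0.15,-30],[0,0,0,-0.2,-40],[0,0,0,-0.21,-50],[0,0,0,-0.21,-60],[0,0,0,-0.21,-70],[0,0,0,-0.21,-80],[0,0,0,-0.21,-90],[0,0,0,-0.21,-90]]'; python3 - <<'E'
from h import *
plan((.658,.0108,.315,85.5))
E
```

```text
clock: 18.15
tool_pos: [0.4163, -0.1431, 0.3145]
eef_rot: [0.735, 0.679, 0.0, -0.0]
contact_force: [-0.4, 0.4, -0.0]
opening: 1.0
t 18.15 pos [ 0.4163 -0.1431  0.3145] yaxis [ 0.997 -0.079 -0.   ] z [-0.     0.001 -1.   ] F [-0.4  0.4 -0. ] open 1.0 q [ 0.63  0.38 -0.57  1.97  0.26  0.86 -0.16]
psi 85.47
   (0.658, 0.0108, 0.315, 85.5) -> [ 0.1725  0.2288 -0.0004] yaw -0.0
```

```bash
python3 -m creep '[[0,0.035,0.046,0,0],[0,0.07,0.092,0,0],[0,0.105,0.138,0,0],[0,0.14,0.184,0,0],[0,0.165,0.219,0,0],[0,0.1725,0.229,0,0],[0,0.1725,0.229,0,0],[0,0.1725,0.229,0,0]]'; python3 - <<'E'
from h import *
plan((.658,.0108,.2385,85.5))
S=snap("scene","g1")
im=S["image"][40:190,150:350];cv2.imwrite("pics/g1.png",cv2.resize(im,None,fx=4,fy=4,interpolation=cv2.INTER_CUBIC))
E
```

```text
clock: 19.15
tool_pos: [0.6571, 0.0085, 0.3148]
eef_rot: [0.735, 0.678, -0.001, 0.0]
contact_force: [-0.7, 0.2, -0.2]
opening: 1.001
t 19.15 pos [0.6571 0.0085 0.3148] yaxis [ 0.997 -0.081 -0.001] z [-0.001 -0.002 -1.   ] F [-0.7  0.2 -0.2] open 1.001 q [ 0.17  0.7  -0.5   1.35  0.34  1.19 -0.45]
psi 85.36
   (0.658, 0.0108, 0.2385, 85.5) -> [0.0025 0.0008 0.0763] yaw -0.1
```

View pics/g1.png

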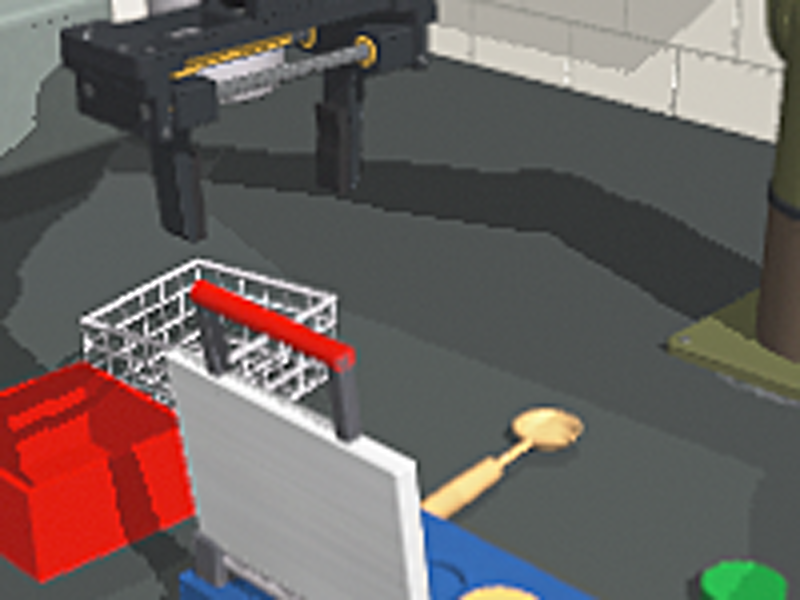

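The open fingers straddle the red bar, one on each side, with the bar at (270,320). I go down and grip it.

```bash
python3 -m creep '[[0,0.002,0,0.03,0],[0,0.002,0,0.06,0],[0,0.002,0,0.076,0],[0,0.002,0,0.076,0],[120,0.002,0,0.076,0],[200,0.002,0,0.076,0],[235,0.002,0,0.076,0],[235,0.002,0,0.076,0],[235,0.002,0,0.076,0],[235,0.002,0,0.076,0]]' 30; python3 - <<'E'
from h import *
st()
S=snap("scene","g2")
im=S["image"][40:190,150:350];cv2.imwrite("pics/g2.png",cv2.resize(im,None,fx=4,fy=4,interpolation=cv2.INTER_CUBIC))
E
```

```text
clock: 20.45
tool_pos: [0.6583, 0.012, 0.2387]
eef_rot: [0.734, 0.679, -0.0, 0.0]
contact_force: [-0.3, -1.1, -0.5]
opening: 0.342
t 20.45 pos [0.6583 0.012  0.2387] yaxis [ 0.997 -0.079 -0.   ] z [-0. -0. -1.] F [-0.3 -1.1 -0.5] open 0.342 q [ 0.16  0.77 -0.48  1.45  0.39  1.02 -0.49]
```

View pics/g2.png

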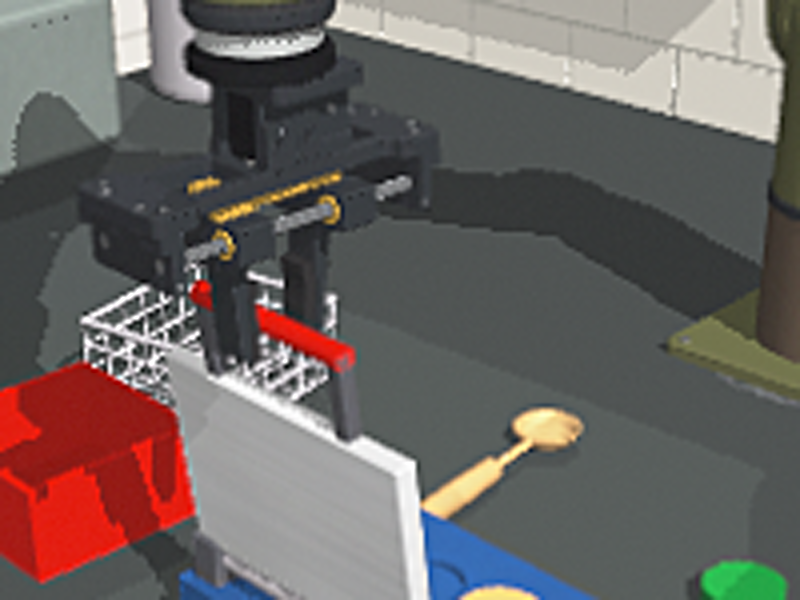

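```bash
python3 -m creep '[[235,0,0,0,0],[235,0,0,0,0],[235,0,0,0,0],[235,0,0,0,0],[235,0,0,0,0]]' 40; python3 - <<'E'
from h import *
s=st()
# arc increments
e=Ro.from_quat(s["eef_rot"]).as_matrix()
b0=barpos(1.695)
for th in (1.6,1.5,1.4,1.3,1.2,1.1,1.0,.9,.8,.7,.6,.5,.4,.3,.2,.1,.05,0,-.03):
    print(th,(e.T@(barpos(th)-b0)).round(4))
E
```

```text
clock: 21.12
tool_pos: [0.6586, 0.012, 0.2388]
eef_rot: [0.734, 0.679, 0.0, 0.0]
contact_force: [1.9, -0.0, -1.6]
opening: 0.144
t 21.12 pos [0.6586 0.012  0.2388] yaxis [ 0.997 -0.079  0.001] z [ 0.001  0.    -1.   ] F [ 1.9 -0.  -1.6] open 0.144 q [ 0.16  0.77 -0.48  1.45  0.39  1.02 -0.49]
1.6 [-0.     -0.0185 -0.0014]
1.5 [-0.    -0.038 -0.001]
1.4 [-0.0001 -0.0573  0.0013]
1.3 [-0.0001 -0.0763  0.0056]
1.2 [-0.0001 -0.0948  0.0117]
1.1 [-1.000e-04 -1.126e-01  1.970e-02]
1.0 [-1.000e-04 -1.295e-01  2.930e-02]
0.9 [-1.000e-04 -1.454e-01  4.070e-02]
0.8 [-1.00e-04 -1.60e-01  5.35e-02]
0.7 [-0.0002 -0.1733  0.0678]
0.6 [-0.0002 -0.1851  0.0833]
0.5 [-0.0002 -0.1953  0.0999]
0.4 [-2.000e-04 -2.038e-01  1.174e-01]
0.3 [-2.000e-04 -2.105e-01  1.358e-01]
0.2 [-2.000e-04 -2.154e-01  1.546e-01]
0.1 [-2.000e-04 -2.183e-01  1.739e-01]
0.05 [-2.000e-04 -2.190e-01  1.836e-01]
0 [-2.000e-04 -2.193e-01  1.934e-01]
-0.03 [-2.000e-04 -2.192e-01  1.992e-01]
```

```bash
python3 -m creep '[[235,0,-0.0185,-0.0014,0],[235,0,-0.038,-0.001,0],[235,0,-0.0573,0.0013,0],[235,0,-0.0763,0.0056,0],[235,0,-0.0948,0.0117,0],[235,0,-0.1126,0.0197,0],[235,0,-0.1295,0.0293,0],[235,0,-0.1295,0.0293,0]]' 40; python3 - <<'E'
from h import *
s=st();S=snap("scene","g3")
im=S["image"][40:190,150:350];cv2.imwrite("pics/g3.png",cv2.resize(im,None,fx=4,fy=4,interpolation=cv2.INTER_CUBIC))
E
```

```text
clock: 22.12
tool_pos: [0.5289, 0.0225, 0.2095]
eef_rot: [0.734, 0.679, 0.0, -0.0]
contact_force: [-1.2, 1.1, -1.5]
opening: 0.146
t 22.12 pos [0.5289 0.0225 0.2095] yaxis [ 0.997 -0.078 -0.   ] z [-0.  0. -1.] F [-1.2  1.1 -1.5] open 0.146 q [ 0.16  0.64 -0.47  1.88  0.42  0.73 -0.63]
```

View pics/g3.png

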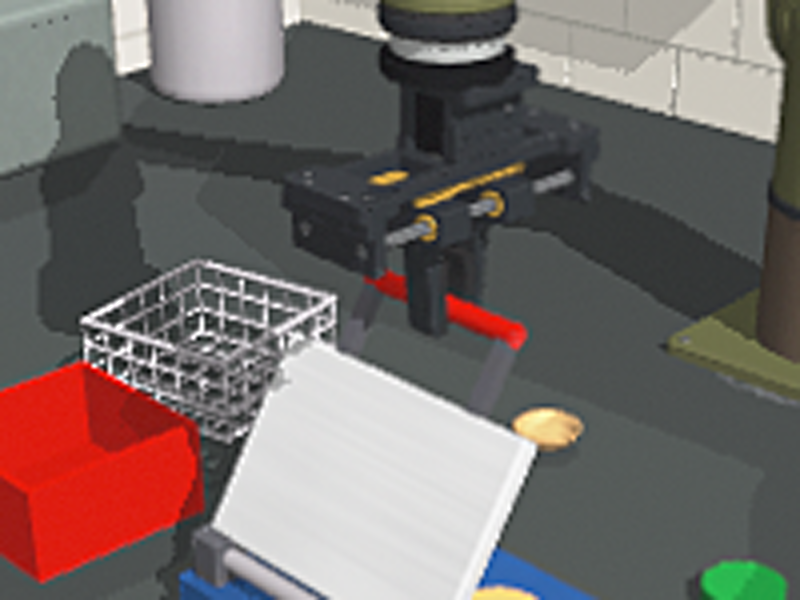

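The plate follows the hand and is about half-way down, with the bar at (450,305). I carry on along the arc; the shifts are now measured from θ=1.0.

```bash
python3 -m creep '[[235,0,-0.0159,0.0114,0],[235,0,-0.0305,0.0242,0],[235,0,-0.0438,0.0385,0],[235,0,-0.0556,0.054,0],[235,0,-0.0658,0.0706,0],[235,0,-0.0743,0.0881,0],[235,0,-0.081,0.1065,0],[235,0,-0.0859,0.1253,0],[235,0,-0.0888,0.1446,0],[235,0,-0.0888,0.1446,0]]' 40; python3 - <<'E'
from h import *
s=st()
E
```

```text
clock: 23.42
tool_pos: [0.4416, 0.0295, 0.0639]
eef_rot: [0.734, 0.679, -0.0, 0.0]
contact_force: [2.3, 1.2, -5.2]
opening: 0.143
t 23.43 pos [0.4416 0.0295 0.0639] yaxis [ 0.997 -0.078 -0.   ] z [-0.    -0.001 -1.   ] F [ 2.3  1.2 -5.2] open 0.143 q [-0.11  0.81 -0.11  2.24  0.69  0.12 -0.94]
```

```bash
python3 -m creep '[[235,0,-0.0005,0.006,0],[235,0,-0.0008,0.011,0],[235,0,-0.001,0.016,0],[235,0,-0.001,0.0195,0],[235,0,-0.001,0.0215,0],[235,0,-0.001,0.0215,0]]' 40; python3 - <<'E'
from h import *
s=st();S=snap("scene","g4");T=snap("top")
im=S["image"][40:240,150:350];cv2.imwrite("pics/g4.png",cv2.resize(im,None,fx=3,fy=3,interpolation=cv2.INTER_CUBIC))
im=T["image"][140:240,215:315];cv2.imwrite("pics/g4t.png",cv2.resize(im,None,fx=6,fy=6,interpolation=cv2.INTER_CUBIC))
E
```

```text
clock: 24.18
tool_pos: [0.4403, 0.0296, 0.0431]
eef_rot: [0.734, 0.679, 0.0, 0.0]
contact_force: [3.0, 1.6, -2.3]
opening: 0.133
t 24.18 pos [0.4403 0.0296 0.0431] yaxis [ 0.997 -0.079  0.001] z [ 0.001  0.    -1.   ] F [ 3.   1.6 -2.3] open 0.133 q [-0.14  0.86 -0.04  2.25  0.77  0.05 -1.02]
```

View pics/g4.png

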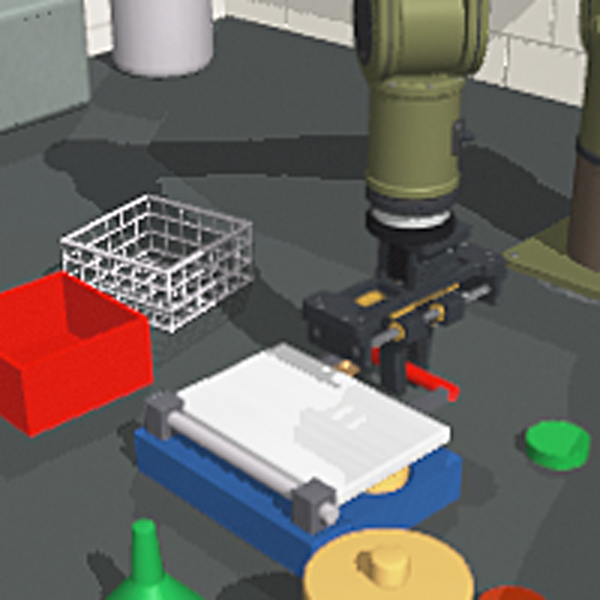

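```bash
cat >> h.py <<'E'
def platepts(th,top=True):
    h=P1+.085*ux;out=[]
    for r in(.145,):
        for b in(-.1,.1):
            for o in(-.007,.007):
                q=h-(r*np.cos(th)-o*np.sin(th)*-1*-1)*ux+b*uy if False else h-(r*np.cos(th)+o*np.sin(th))*ux+b*uy
                # normal (pointing up when down): sin component
                out.append([q[0]+2*o*np.sin(th)*ux[0],q[1]+2*o*np.sin(th)*ux[1],.058+r*np.sin(th)+o*np.cos(th)])
    return np.array(out)
def drawth(s,ths,f,roi,k=5):
    x0,y0,x1,y1=roi;im=cv2.resize(s["image"][y0:y1,x0:x1],None,fx=k,fy=k,interpolation=cv2.INTER_CUBIC)
    cols=[(0,255,0),(255,0,255),(0,255,255),(255,128,0)]
    for th,c in zip(ths,cols):
        p=proj(s,platepts(th));
        for a,b in((0,2),(1,3),(0,1),(2,3)):
            A=((p[a]+.5-[x0,y0])*k).astype(int);B=((p[b]+.5-[x0,y0])*k).astype(int);cv2.line(im,A.tolist(),B.tolist(),c,1)
    cv2.imwrite(f"pics/{f}.png",im)
E
python3 - <<'E'
from h import *
S=snap("scene")
drawth(S,(0,.06,.12),"th1",(200,140,320,240),6)
print(redbar(S,0)[:1],proj(S,[barpos(0),barpos(.1)]))
E
```

```text
[(array([165.5, 156.6]), [130, 130, 71, 56, 2662])] [[283.94405421 162.72626551]
 [283.95440905 156.42672648]]
```

View pics/th1.png

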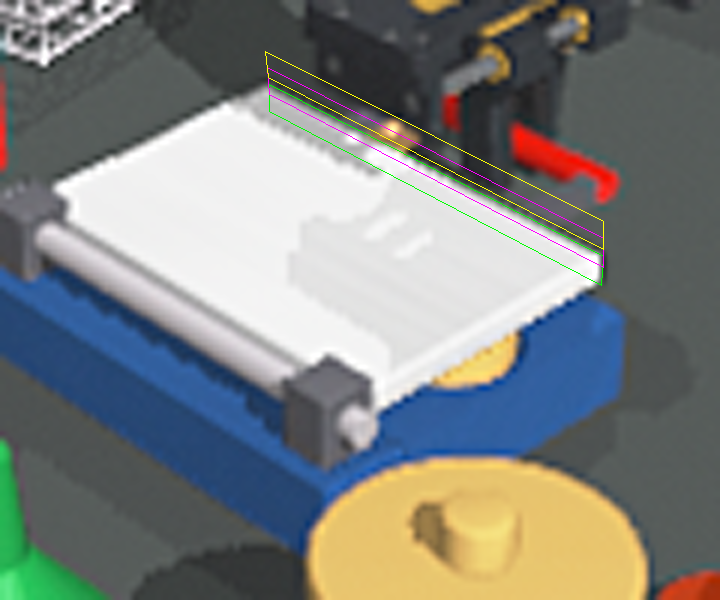

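View pics/g4t.png

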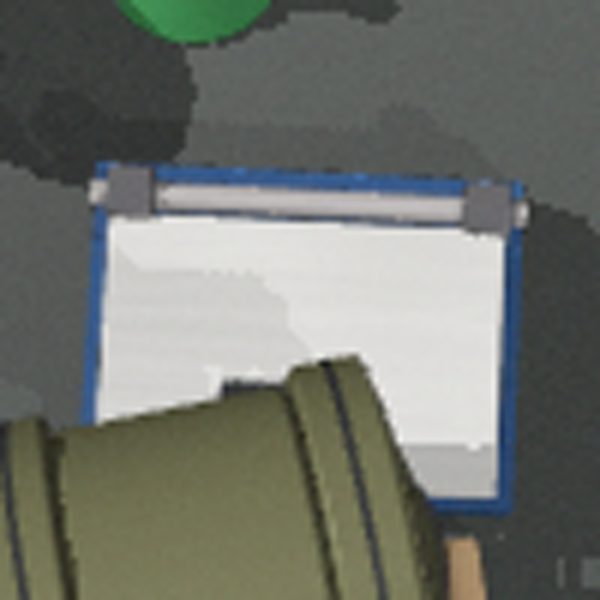

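The plate looks down (θ within about 0.01 of the green outline). To be sure it is fully down I release, then press on the plate with closed fingers further out, where joint 6 has more room.

```bash
python3 -m creep '[[180,0,0,0,0],[180,0,0,0,0],[180,0,0,0,0],[180,0,0,-0.01,0],[180,0,0,-0.03,0],[180,0,0,-0.06,0],[200,0,0,-0.075,0],[255,0,0,-0.075,0],[255,0,0.03,-0.075,0],[255,0,0.063,-0.075,0]]' 20; python3 - <<'E'
from h import *
s=st()
plan((*(P1-.047*ux),.07,85.5))
E
```

```text
clock: 25.58
tool_pos: [0.5021, 0.024, 0.1174]
eef_rot: [0.734, 0.679, -0.001, -0.0]
contact_force: [-0.9, -0.4, 0.5]
opening: 0.004
t 25.57 pos [0.5021 0.024  0.1174] yaxis [ 0.997 -0.078 -0.002] z [-0.002 -0.001 -1.   ] F [-0.9 -0.4  0.5] open 0.004 q [ 0.11  0.76 -0.4   2.03  0.62  0.48 -0.84]
t 25.57 pos [0.5021 0.024  0.1174] yaxis [ 0.997 -0.078 -0.002] z [-0.002 -0.001 -1.   ] F [-0.9 -0.4  0.5] open 0.004 q [ 0.11  0.76 -0.4   2.03  0.62  0.48 -0.84]
psi 85.52
   (np.float64(0.502142901526881), np.float64(0.02266228380664617), 0.07, 85.5) -> [-0.0013  0.0002  0.0474] yaw 0.0
```

```bash
python3 -m creep '[[255,0,0,0.03,0],[255,0,0,0.045,0],[255,0,0,0.05,0],[255,0,0,0.052,0],[255,0,0,0.053,0],[255,0,0,0.053,0]]' 20; python3 - <<'E'
from h import *
s=st()
E
```

```text
clock: 26.32
tool_pos: [0.5032, 0.0245, 0.0657]
eef_rot: [0.734, 0.679, 0.001, 0.0]
contact_force: [0.6, 0.2, -0.3]
opening: 0.003
t 26.32 pos [0.5032 0.0245 0.0657] yaxis [ 0.997 -0.079  0.002] z [ 0.002  0.001 -1.   ] F [ 0.6  0.2 -0.3] open 0.003 q [ 0.04  0.84 -0.3   2.05  0.71  0.35 -0.91]
```

```bash
python3 -m creep '[[255,0,0,0.002,0],[255,0,0,0.004,0],[255,0,0,0.004,0]]' 20; python3 - <<'E'
from h import *
s=st()
E
```

```text
clock: 26.7
tool_pos: [0.5034, 0.0245, 0.0652]
eef_rot: [0.734, 0.679, 0.001, 0.002]
contact_force: [-7.9, -1.2, 39.2]
opening: 0.007
t 26.7 pos [0.5034 0.0245 0.0652] yaxis [ 0.997 -0.078  0.005] z [ 0.005 -0.001 -1.   ] F [-7.9 -1.2 39.2] open 0.007 q [ 0.04  0.84 -0.29  2.05  0.71  0.34 -0.92]
```

The plate resists hard at z = 0.065, which is its fully-down height (39 N). I back off, then grip the bar to lift it.

```bash
python3 -m creep '[[255,0,0,-0.004,0],[200,0,0,-0.03,0],[160,0,0,-0.045,0],[160,0,-0.03,-0.045,0],[160,0,-0.063,-0.045,0],[160,0,-0.063,-0.045,0],[160,0,-0.063,-0.045,0]]' 20; python3 - <<'E'
from h import *
plan((*barpos(0)[:2],.049,85.5))
E
```

```text
clock: 27.58
tool_pos: [0.4413, 0.0296, 0.1065]
eef_rot: [0.734, 0.679, 0.001, 0.001]
contact_force: [0.4, 0.1, 1.3]
opening: 0.369
t 27.57 pos [0.4413 0.0296 0.1065] yaxis [ 0.997 -0.079  0.002] z [ 0.002  0.001 -1.   ] F [0.4 0.1 1.3] open 0.369 q [ 0.01  0.73 -0.28  2.22  0.72  0.29 -0.98]
psi 85.47
   (np.float64(0.43933445038206176), np.float64(0.027571302526193157), 0.049, 85.5) -> [-0.0022 -0.0019  0.0575] yaw -0.0
```

```bash
python3 -m creep '[[160,-0.002,-0.001,0.02,0],[160,-0.002,-0.001,0.04,0],[160,-0.002,-0.001,0.057,0],[160,-0.002,-0.001,0.057,0],[240,-0.002,-0.001,0.057,0],[240,-0.002,-0.001,0.057,0],[240,-0.002,-0.001,0.057,0],[240,-0.002,-0.001,0.057,0],[240,-0.002,-0.001,0.057,0]]' 50; python3 - <<'E'
from h import *
s=st()
e=Ro.from_quat(s["eef_rot"]).as_matrix();b0=barpos(0)
for th in (.1,.2,.3,.4,.5,.6,.7,.8,.9,1.0,1.1,1.2,1.3,1.4,1.5,1.6,1.64): print(th,(e.T@(barpos(th)-b0)).round(4))
E
```

```text
clock: 28.7
tool_pos: [0.44, 0.0273, 0.0498]
eef_rot: [0.735, 0.678, 0.001, 0.001]
contact_force: [4.3, -1.7, 6.5]
opening: 0.141
t 28.7 pos [0.44   0.0273 0.0498] yaxis [ 0.997 -0.079  0.003] z [ 0.003  0.    -1.   ] F [ 4.3 -1.7  6.5] open 0.141 q [-0.12  0.84 -0.07  2.25  0.83  0.07 -1.08]
0.1 [ 0.      0.001  -0.0195]
0.2 [ 0.      0.004  -0.0387]
0.3 [ 0.      0.0089 -0.0576]
0.4 [ 0.0001  0.0156 -0.0759]
0.5 [ 0.0001  0.0241 -0.0934]
0.6 [ 1.00e-04  3.44e-02 -1.10e-01]
0.7 [ 1.000e-04  4.620e-02 -1.255e-01]
0.8 [ 0.0002  0.0595 -0.1397]
0.9 [ 0.0002  0.0742 -0.1525]
1.0 [ 0.0002  0.0901 -0.1638]
1.1 [ 0.0003  0.107  -0.1735]
1.2 [ 0.0003  0.1249 -0.1814]
1.3 [ 0.0003  0.1434 -0.1875]
1.4 [ 0.0003  0.1624 -0.1917]
1.5 [ 0.0004  0.1818 -0.194 ]
1.6 [ 0.0004  0.2012 -0.1943]
1.64 [ 0.0004  0.209  -0.1939]
```

```bash
python3 -m creep '[[245,0,0.0003,-0.01,0],[245,0,0.001,-0.0195,0],[245,0,0.004,-0.0387,0],[245,0,0.0089,-0.0576,0],[245,0,0.0156,-0.0759,0],[245,0,0.0241,-0.0934,0],[245,0,0.0344,-0.11,0],[245,0,0.0462,-0.1255,0],[245,0,0.0595,-0.1397,0],[245,0,0.0595,-0.1397,0]]' 50; python3 - <<'E'
from h import *
s=st();S=snap("scene")
im=S["image"][40:240,150:350];cv2.imwrite("pics/g5.png",cv2.resize(im,None,fx=3,fy=3,interpolation=cv2.INTER_CUBIC))
E
```

```text
clock: 29.95
tool_pos: [0.4936, 0.0231, 0.1886]
eef_rot: [0.734, 0.679, -0.003, -0.003]
contact_force: [-6.7, 1.2, 6.9]
opening: 0.145
t 29.95 pos [0.4936 0.0231 0.1886] yaxis [ 0.997 -0.078 -0.008] z [-0.008 -0.001 -1.   ] F [-6.7  1.2  6.9] open 0.145 q [ 0.2   0.65 -0.55  1.99  0.54  0.66 -0.77]
```

View pics/g5.png

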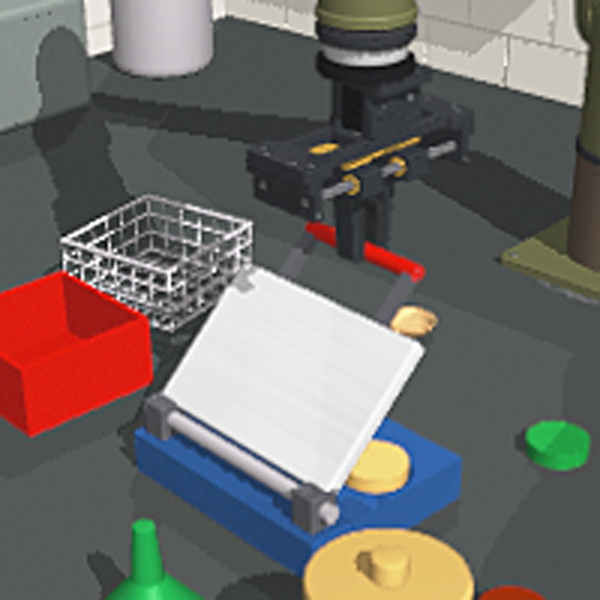

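The plate is lifting with the hand. I continue to upright.

```bash
python3 -m creep '[[245,0,0.0147,-0.0128,0],[245,0,0.0306,-0.0241,0],[245,0,0.0475,-0.0338,0],[245,0,0.0654,-0.0417,0],[245,0,0.0839,-0.0478,0],[245,0,0.1029,-0.052,0],[245,0,0.1223,-0.0543,0],[245,0,0.1417,-0.0546,0],[245,0,0.1455,-0.0544,0],[245,0,0.1455,-0.0544,0]]' 50; python3 - <<'E'
from h import *
s=st();S=snap("scene")
im=S["image"][40:240,150:350];cv2.imwrite("pics/g6.png",cv2.resize(im,None,fx=3,fy=3,interpolation=cv2.INTER_CUBIC))
E
```

```text
clock: 31.25
tool_pos: [0.6435, 0.0118, 0.2463]
eef_rot: [0.734, 0.679, 0.001, 0.001]
contact_force: [-1.8, -1.1, 17.1]
opening: 0.141
t 31.25 pos [0.6435 0.0118 0.2463] yaxis [ 0.997 -0.078  0.003] z [ 0.003 -0.    -1.   ] F [-1.8 -1.1 17.1] open 0.141 q [ 0.22  0.76 -0.59  1.49  0.46  1.04 -0.56]
```

View pics/g6.png

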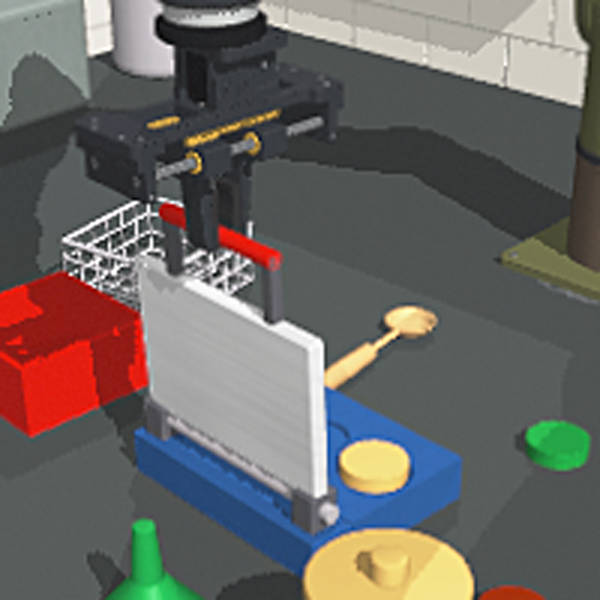

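```bash
python3 -m creep '[[180,0,0,0,0],[150,0,0,0,0],[150,0,0,0,0],[120,0,0,-0.01,0],[100,0,0,-0.04,0],[80,0,0,-0.08,0],[60,0,0,-0.08,0],[60,0,0,-0.08,0]]' 20; python3 - <<'E'
from h import *
T=snap("top");S=snap("scene")
cT=redbar(T,0);cS=redbar(S,0);print(cT[:1],cS[:1])
for th in(1.55,1.6,1.65,1.7):print(th,proj(T,barpos(th)).round(1),proj(S,barpos(th)).round(1))
print(locate(S,"red"),locate(T,"red"),locate(T,"pale",.035))
plan((.5986,.2605,.32,-4.5))
E
```

```text
clock: 32.3
tool_pos: [0.6425, 0.011, 0.3231]
eef_rot: [0.734, 0.679, -0.0, -0.0]
contact_force: [-0.6, -0.4, 0.4]
opening: 0.763
[(array([248.1, 155.2]), [243, 153, 11, 6, 57])] [(array([222.3, 117.7]), [203, 108, 41, 22, 247])]
1.55 [[266.3 161.2]] [[227.1 115.5]]
1.6 [[266.5 157.5]] [[223.7 116.9]]
1.65 [[266.7 153.8]] [[220.3 118.4]]
1.7 [[266.9 150.2]] [[216.8 120.1]]
[(array([0.5995, 0.2604]), 439, 465), (array([0.5333, 0.378 ]), 456, 487)] [(array([0.5977, 0.2606]), 248, 264), (array([0.531 , 0.3781]), 255, 274)] [(array([0.5542, 0.091 ]), 267, 274), (array([ 0.5418, -0.0484]), 214, 276), (array([ 0.3496, -0.0684]), 482, 292)]
t 32.4 pos [0.6422 0.0109 0.3222] yaxis [ 0.997 -0.079 -0.002] z [-0.002 -0.001 -1.   ] F [-0.2 -0.5 -0.5] open 0.761 q [ 0.23  0.69 -0.62  1.38  0.41  1.2  -0.51]
psi 85.49
   (0.5986, 0.2605, 0.32, -4.5) -> [ 0.2454 -0.0631  0.0021] yaw 90.0
```

```bash
python3 - <<'E'
from h import *
plan((*POC[2],.32,-4.5))
E
python3 -m creep '[[0,-0.01,-0.02,0,10],[0,-0.02,-0.04,0,20],[0,-0.03,-0.06,0,30],[0,-0.04,-0.08,0,40],[0,-0.05,-0.095,0,50],[0,-0.055,-0.095,0,60],[0,-0.055,-0.095,0,70],[0,-0.055,-0.095,0,80],[0,-0.055,-0.095,0,90],[0,-0.055,-0.095,0.06,90]]'; python3 - <<'E'
from h import *
plan((.5435,-.0536,.1,-4.5))
E
```

```text
t 32.4 pos [0.6422 0.0109 0.3222] yaxis [ 0.997 -0.079 -0.002] z [-0.002 -0.001 -1.   ] F [-0.2 -0.5 -0.5] open 0.761 q [ 0.23  0.69 -0.62  1.38  0.41  1.2  -0.51]
psi 85.49
   (np.float64(0.54331177195989), np.float64(-0.05377804656463174), 0.32, -4.5) -> [-0.0722 -0.0935  0.0025] yaw 90.0
clock: 33.65
tool_pos: [0.5471, -0.036, 0.2654]
eef_rot: [0.999, -0.04, 0.005, -0.0]
contact_force: [1.3, 0.7, -0.6]
opening: 1.0
t 33.65 pos [ 0.5471 -0.036   0.2654] yaxis [-0.081 -0.997 -0.   ] z [ 0.009 -0.    -1.   ] F [ 1.3  0.7 -0.6] open 1.0 q [ 0.11  0.55 -0.21  1.77  0.15  0.82 -1.82]
psi -4.63
   (0.5435, -0.0536, 0.1, -4.5) -> [-0.0038  0.0179  0.1654] yaw -0.1
```

```bash
python3 -m creep '[[0,-0.001,0.017,0.05,0],[0,-0.001,0.017,0.1,0],[0,-0.001,0.017,0.15,0],[0,-0.001,0.017,0.16,0],[0,-0.001,0.017,0.16,0],[0,-0.001,0.017,0.16,0]]'; python3 - <<'E'
from h import *
plan((.5437,-.0536,.0435,-4.5))
E
```

```text
clock: 34.4
tool_pos: [0.5429, -0.053, 0.1051]
eef_rot: [0.999, -0.039, 0.002, -0.0]
contact_force: [0.3, -0.2, -0.8]
opening: 0.996
t 34.4 pos [ 0.5429 -0.053   0.1051] yaxis [-0.079 -0.997 -0.   ] z [ 0.003 -0.    -1.   ] F [ 0.3 -0.2 -0.8] open 0.996 q [ 0.1   0.79 -0.14  1.92  0.24  0.45 -1.87]
psi -4.52
   (0.5437, -0.0536, 0.0435, -4.5) -> [0.0007 0.0005 0.0616] yaw -0.0
```

```bash
python3 -m creep '[[0,0.0005,0.0003,0.03,0],[0,0.0005,0.0003,0.05,0],[0,0.0005,0.0003,0.062,0],[0,0.0005,0.0003,0.062,0],[0,0.0005,0.0003,0.062,0],[110,0.0005,0.0003,0.062,0],[110,0.0005,0.0003,0.062,0],[110,0.0005,0.0003,0.062,0],[110,0.0005,0.0003,0.062,0],[110,0.0005,0.0003,0.062,0]]' 25; python3 -m creep '[[120,0,0,-0.01,0],[120,0,0,-0.04,0],[120,0,0,-0.08,0],[120,-0.02,0,-0.12,0],[120,-0.04,0,-0.12,0],[120,-0.04,0,-0.12,0]]' 25; python3 - <<'E'
from h import *
T=snap("top");S=snap("scene","k1")
for c in("basket","reject_box"):
    for s,n in((T,"T"),(S,"S")):
        for d in imaging.boxes_of(s,c)[:2]: print(c,n,round(d["score"],2),np.round(d["rect"],1))
im=T["image"][130:310,290:450];cv2.imwrite("pics/bask.png",cv2.resize(im,None,fx=3.3,fy=3.3,interpolation=cv2.INTER_CUBIC))
st()
E
```

```text
clock: 35.65
tool_pos: [0.5421, -0.0534, 0.0415]
eef_rot: [0.999, -0.039, 0.0, 0.0]
contact_force: [-0.6, 0.1, 1.9]
opening: 0.63
clock: 36.4
tool_pos: [0.5009, -0.0503, 0.1622]
eef_rot: [0.999, -0.039, -0.0, 0.0]
contact_force: [0.0, -0.5, -0.5]
opening: 0.623
basket T 0.73 [356.4 220.1 414.8 276.1]
basket S 0.65 [171.1 112.4 233.8 139.2]
reject_box T 0.64 [339.  160.4 384.3 209.5]
reject_box S 0.96 [129.2 132.3 201.1 184.7]
t 36.7 pos [ 0.5027 -0.0502  0.161 ] yaxis [-0.079 -0.997 -0.   ] z [-0.  0. -1.] F [ 0.2 -0.5 -0.8] open 0.628 q [ 0.11  0.66 -0.17  2.    0.22  0.5  -1.86]
```

View pics/bask.png

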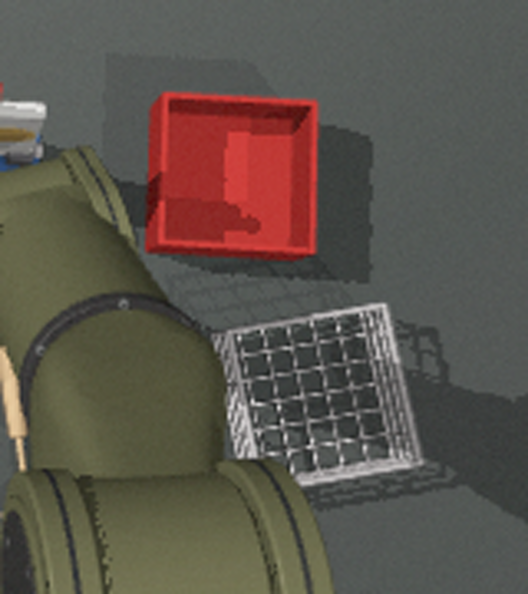

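View pics/k1.png

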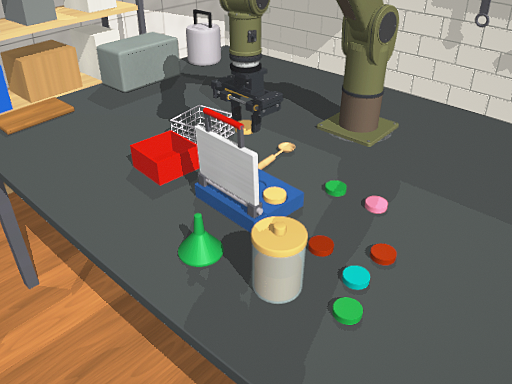

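```bash
python3 - <<'E'
from h import *
T=snap("top")
for q in(((354.8,232),(407.2,222.8),(418,270),(366,278.8)),((338.8,158.8),(386,160.8),(386,206),(334.8,206))):
    W=np.array([atz(T,p,.07)[:2] for p in q]);c=W.mean(0);d=W[0]-W[1];d2=W[3]-W[2];print(W.round(3).tolist(),c.round(4),np.degrees(np.arctan2(-d[0],d[1])),np.degrees(np.arctan2(-d2[0],d2[1])),np.linalg.norm(d),np.linalg.norm(W[0]-W[3]))
plan((.396,-.345,.16,13))
E
```

```text
[[0.45, -0.243], [0.473, -0.397], [0.337, -0.418], [0.315, -0.267]] [ 0.3939 -0.3313] 8.582215468721119 8.225663419484071 0.1561049470957203 0.1371436125854479
[[0.67, -0.207], [0.66, -0.348], [0.524, -0.339], [0.528, -0.188]] [ 0.5956 -0.2704] -4.037745525292076 -1.4050444307607792 0.14093380729813276 0.14339222549124447
t 36.75 pos [ 0.5026 -0.0502  0.161 ] yaxis [-0.079 -0.997 -0.   ] z [-0.  0. -1.] F [ 0.3 -0.3 -0. ] open 0.626 q [ 0.11  0.66 -0.17  2.    0.22  0.5  -1.86]
psi -4.52
   (0.396, -0.345, 0.16, 13) -> [-0.083   0.3023  0.001 ] yaw -17.5
```

```bash
cat > bf.py <<'E'
from h import *
T=snap("top");S=snap("scene")
T0=dict(T);S0=dict(S);T0["image"]=cv2.imread("pics/top0.png");S0["image"]=cv2.imread("pics/scene0.png")
def hull(s,p,half,h=.07):
    x,y,w=p;c,sn=np.cos(w),np.sin(w)
    P=[(x+c*a-sn*b,y+sn*a+c*b,z) for a in(-half,half) for b in(-half,half) for z in(0,h)]
    return cv2.convexHull(proj(s,P).astype(np.float32))
def mk(s,roi,f):
    x0,y0,x1,y1=roi;hsv=cv2.cvtColor(s["image"],cv2.COLOR_BGR2HSV);m=np.zeros(hsv.shape[:2],np.uint8)
    m[y0:y1,x0:x1]=f(hsv)[y0:y1,x0:x1];m=cv2.morphologyEx(m,cv2.MORPH_CLOSE,np.ones((9,9),np.uint8))
    c=max(cv2.findContours(m,0,1)[0],key=cv2.contourArea);return cv2.convexHull(c)[:,0].astype(float)
white=lambda h:cv2.inRange(h,(0,0,135),(179,60,255));red=lambda h:cv2.inRange(h,(0,150,60),(8,255,255))
for nm,half,g,f,rT,rS in(("basket",.072,(.397,-.341,.15),white,(345,212,425,285),None),("box",.07,(.597,-.275,-.05),red,(325,150,395,215),(125,125,200,190))):
    obs=[(T0,mk(T0,rT,f))]+([(S0,mk(S0,rS,f))] if rS else [])
    def res(p):
        r=[]
        for s,c in obs:
            h=hull(s,p,half)
            m=cv2.moments(h);r+=[cv2.pointPolygonTest(cv2.convexHull(c.astype(np.float32)),(float(a),float(b)),True) for a,b in h[:,0]]+[cv2.pointPolygonTest(h,(float(a),float(b)),True) for a,b in c]
        return np.array(r)
    q=least_squares(res,g,loss="soft_l1",diff_step=3e-3);print(nm,q.x.round(4),np.degrees(q.x[2]).round(1),np.abs(q.fun).mean().round(2))
    im=cv2.resize(T0["image"],None,fx=4,fy=4,interpolation=cv2.INTER_CUBIC);cv2.polylines(im,[((hull(T0,q.x,half)+.5)*4).astype(int)],True,(0,255,255),1)
    cv2.imwrite(f"pics/fit_{nm}.png",im[4*140:4*290,4*310:4*450])
E
python3 bf.py
```

```text
basket [ 0.3969 -0.3358  0.1441] 8.3 0.47
box [ 0.5997 -0.2729 -0.0937] -5.4 0.63
```

View pics/fit_basket.png

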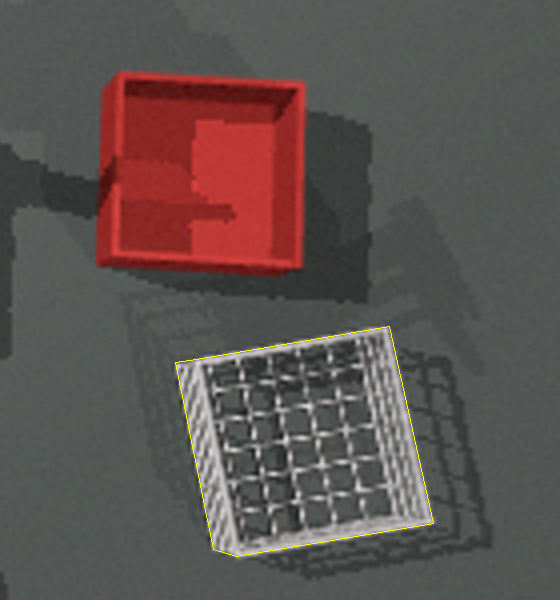

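The fitted outline follows the basket closely: centre (0.397, -0.336), yaw 8.3°. I carry the first lid there.

```bash
python3 - <<'E'
from h import *
plan((.427,-.332,.15,8.3))
E
python3 -m creep '[[120,-0.01,0.05,0,-4],[120,-0.02,0.1,0,-8],[120,-0.03,0.15,0,-12.8],[120,-0.04,0.2,0,-12.8],[120,-0.05,0.25,0,-12.8],[120,-0.053,0.287,0,-12.8],[120,-0.053,0.287,0.01,-12.8],[120,-0.053,0.287,0.01,-12.8],[120,-0.053,0.287,0.01,-12.8]]'; python3 - <<'E'
from h import *
plan((.427,-.332,.03,8.3))
S=snap("scene")
im=S["image"][80:200,120:300];cv2.imwrite("pics/k2.png",cv2.resize(im,None,fx=4,fy=4,interpolation=cv2.INTER_CUBIC))
E
```

```text
t 36.85 pos [ 0.5023 -0.0502  0.1611] yaxis [-0.079 -0.997  0.   ] z [-0.  0. -1.] F [-0.4 -0.5 -1.5] open 0.625 q [ 0.11  0.66 -0.17  2.    0.22  0.5  -1.86]
psi -4.52
   (0.427, -0.332, 0.15, 8.3) -> [-0.0529  0.2869  0.0111] yaw -12.8
clock: 37.98
tool_pos: [0.4274, -0.3303, 0.1514]
eef_rot: [0.997, 0.074, 0.0, -0.001]
contact_force: [-0.7, -0.2, 0.4]
opening: 0.625
t 37.98 pos [ 0.4274 -0.3303  0.1514] yaxis [ 0.147 -0.989 -0.001] z [ 0.     0.001 -1.   ] F [-0.7 -0.2  0.4] open 0.625 q [ 0.76  0.72 -0.31  1.9   0.38  0.58 -1.22]
psi 8.44
   (0.427, -0.332, 0.03, 8.3) -> [-0.0006  0.0017  0.1214] yaw 0.1
```

View pics/k2.png

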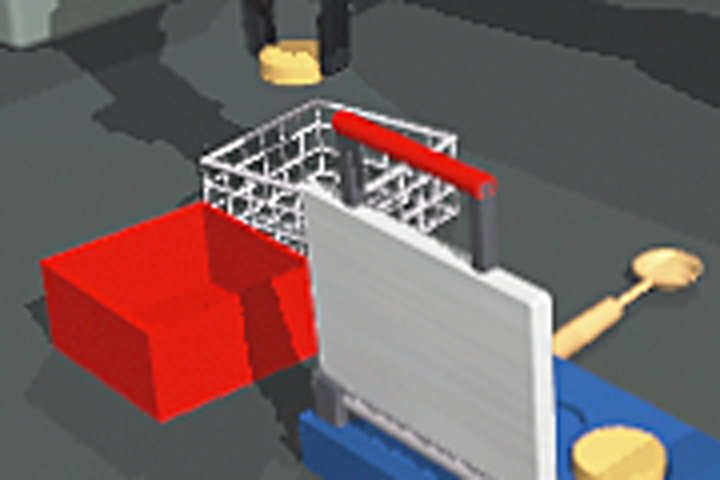

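```bash
python3 -m creep '[[120,0,0.001,0.04,0],[120,0,0.001,0.08,0],[120,0,0.001,0.11,0],[120,0,0.001,0.123,0],[120,0,0.001,0.123,0],[75,0,0.001,0.123,0],[75,0,0.001,0.123,0],[75,0,0.001,0.123,0],[75,0,0.001,0.09,0],[75,0,0.001,0.03,0]]'; python3 -m creep '[[75,0,0,-0.03,0],[0,0.02,-0.06,-0.03,0],[0,0.04,-0.12,-0.03,4],[0,0.05,-0.18,-0.03,8],[0,0.06,-0.24,-0.03,12.8],[0,0.06,-0.3,-0.03,12.8],[0,0.06,-0.3,-0.03,12.8]]'; python3 - <<'E'
from h import *
plan((.5548,.0912,.1,-4.5))
T=snap("top");print(locate(T,"pale",.004),locate(T,"pale",.035),locate(T,"red"))
im=T["image"][130:310,290:450];cv2.imwrite("pics/k3.png",cv2.resize(im,None,fx=3.3,fy=3.3,interpolation=cv2.INTER_CUBIC))
E
```

```text
clock: 39.28
tool_pos: [0.4257, -0.3324, 0.1212]
eef_rot: [0.997, 0.072, -0.002, -0.001]
contact_force: [0.3, -0.6, -0.4]
opening: 0.708
clock: 40.15
tool_pos: [0.4427, -0.0216, 0.1518]
eef_rot: [0.999, -0.034, 0.0, -0.001]
contact_force: [-0.3, -0.9, 0.7]
opening: 1.002
t 40.15 pos [ 0.4427 -0.0216  0.1518] yaxis [-0.067 -0.998 -0.003] z [ 0.     0.003 -1.   ] F [-0.3 -0.9  0.7] open 1.002 q [ 0.04  0.62 -0.14  2.18  0.24  0.35 -1.94]
psi -3.86
   (0.5548, 0.0912, 0.1, -4.5) -> [ 0.1042 -0.12    0.0521] yaw 0.6
[(array([0.5577, 0.0929]), 268, 261), (array([ 0.429 , -0.3331]), 289, 291)] [(array([0.5542, 0.0911]), 268, 274), (array([ 0.4287, -0.3243]), 289, 306)] [(array([0.6985, 0.0109]), 224, 256), (array([0.5975, 0.2606]), 250, 264), (array([0.5309, 0.378 ]), 256, 274)]
```

View pics/k3.png

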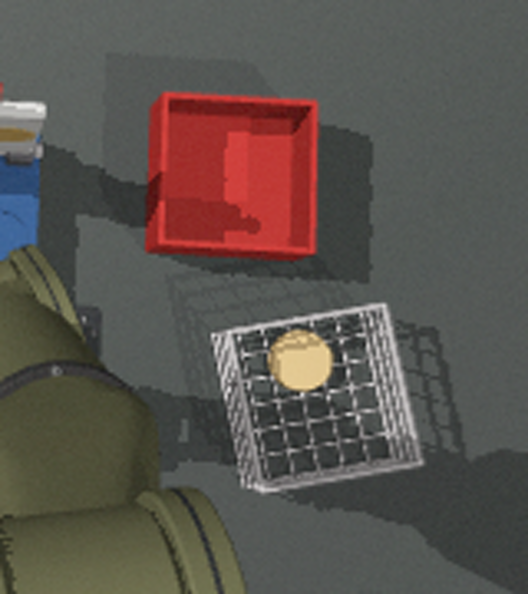

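The first lid lies flat in the basket at (300,360). Now the lid in pocket 0.

```bash
python3 -m creep '[[0,0.04,-0.04,0,0.2],[0,0.08,-0.08,0,0.2],[0,0.104,-0.119,0.02,0.2],[0,0.104,-0.119,0.05,0.2],[0,0.104,-0.119,0.05,0.2],[0,0.104,-0.119,0.05,0.2]]'; python3 - <<'E'
from h import *
plan((.5548,.0912,.0425,-4.5))
E
```

```text
clock: 40.95
tool_pos: [0.5564, 0.0806, 0.1021]
eef_rot: [0.999, -0.043, 0.0, 0.001]
contact_force: [0.1, -0.1, 0.6]
opening: 1.001
t 40.95 pos [0.5564 0.0806 0.1021] yaxis [-0.085 -0.996  0.001] z [ 0.    -0.001 -1.   ] F [ 0.1 -0.1  0.6] open 1.001 q [-0.16  0.81 -0.12  1.87  0.19  0.48 -2.07]
psi -4.9
   (0.5548, 0.0912, 0.0425, -4.5) -> [-0.0026 -0.0105  0.0596] yaw -0.4
```

```bash
python3 -m creep '[[0,-0.001,-0.0095,0,0],[0,-0.001,-0.0095,0,0]]'; python3 - <<'E'
from h import *
plan((.5548,.0912,.0425,-4.5))
E
```

```text
clock: 41.2
tool_pos: [0.5563, 0.0937, 0.1024]
eef_rot: [0.999, -0.041, 0.001, -0.001]
contact_force: [-0.4, 0.4, -0.5]
opening: 0.999
t 41.2 pos [0.5563 0.0937 0.1024] yaxis [-0.081 -0.997 -0.001] z [ 0.002  0.001 -1.   ] F [-0.4  0.4 -0.5] open 0.999 q [-0.18  0.81 -0.12  1.87  0.19  0.48 -2.08]
psi -4.65
   (0.5548, 0.0912, 0.0425, -4.5) -> [-0.0014  0.0027  0.0599] yaw -0.2
```

```bash
python3 -m creep '[[0,-0.001,0.001,0.02,0],[0,-0.001,0.001,0.03,0],[0,-0.001,0.001,0.03,0]]'; python3 - <<'E'
from h import *
plan((.5548,.0912,.0425,-4.5))
E
```

```text
clock: 41.58
tool_pos: [0.5544, 0.0914, 0.071]
eef_rot: [0.999, -0.041, -0.001, 0.0]
contact_force: [0.4, 0.2, -0.2]
opening: 1.001
t 41.58 pos [0.5544 0.0914 0.071 ] yaxis [-0.082 -0.997  0.001] z [-0.001 -0.    -1.   ] F [ 0.4  0.2 -0.2] open 1.001 q [-0.18  0.86 -0.1   1.88  0.2   0.41 -2.09]
psi -4.71
   (0.5548, 0.0912, 0.0425, -4.5) -> [0.0005 0.0002 0.0285] yaw -0.2
```

```bash
python3 -m creep '[[0,0,0,0.015,0],[0,0,0,0.029,0],[0,0,0,0.029,0],[110,0,0,0.029,0],[110,0,0,0.029,0],[110,0,0,0.029,0],[110,0,0,0.029,0],[110,0,0,0.029,0],[110,0,0,0.029,0]]' 25; python3 -m creep '[[120,0,0,-0.01,0],[120,0,0,-0.04,0],[120,0,0,-0.08,0],[120,-0.02,0.0,-0.12,0],[120,-0.05,0.03,-0.12,0],[120,-0.05,0.03,-0.12,0],[120,-0.05,0.03,-0.12,0]]' 25; python3 - <<'E'
from h import *
plan((.367,-.340,.15,8.3))
E
```

```text
clock: 42.7
tool_pos: [0.555, 0.0914, 0.0427]
eef_rot: [0.999, -0.041, 0.0, -0.0]
contact_force: [-0.5, -0.9, 3.4]
opening: 0.625
clock: 43.58
tool_pos: [0.5032, 0.0661, 0.1628]
eef_rot: [0.999, -0.041, 0.001, -0.0]
contact_force: [0.4, 0.0, 0.5]
opening: 0.624
t 43.58 pos [0.5032 0.0661 0.1628] yaxis [-0.082 -0.997 -0.001] z [ 0.001  0.001 -1.   ] F [0.4 0.  0.5] open 0.624 q [-0.13  0.66 -0.14  1.99  0.18  0.5  -2.06]
psi -4.72
   (0.367, -0.34, 0.15, 8.3) -> [-0.1023  0.4159  0.0124] yaw -13.0
```

```bash
python3 -m creep '[[120,-0.005,0.05,0,-4],[120,-0.01,0.1,0,-8],[120,-0.02,0.15,0,-13],[120,-0.03,0.2,0,-13],[120,-0.04,0.25,0,-13],[120,-0.06,0.3,0,-13],[120,-0.08,0.35,0,-13],[120,-0.102,0.4,0.01,-13],[120,-0.102,0.416,0.012,-13],[120,-0.102,0.416,0.012,-13]]'; python3 -m creep '[[120,0,0,0,0],[120,0,0,0,0]]';python3 - <<'E'
from h import *
plan((.367,-.340,.029,8.3))
S=snap("scene")
im=S["image"][80:200,120:300];cv2.imwrite("pics/k4.png",cv2.resize(im,None,fx=4,fy=4,interpolation=cv2.INTER_CUBIC))
E
```

```text
clock: 44.82
tool_pos: [0.3678, -0.3413, 0.1501]
eef_rot: [0.997, 0.071, 0.001, 0.0]
contact_force: [0.1, 0.6, 0.0]
opening: 0.624
clock: 45.08
tool_pos: [0.3679, -0.3389, 0.1507]
eef_rot: [0.997, 0.074, 0.0, -0.0]
contact_force: [0.0, -0.7, 0.2]
opening: 0.622
t 45.08 pos [ 0.3679 -0.3389  0.1507] yaxis [ 0.147 -0.989 -0.   ] z [ 0.001  0.001 -1.   ] F [ 0.  -0.7  0.2] open 0.622 q [ 0.85  0.68 -0.31  2.02  0.41  0.5  -1.19]
psi 8.47
   (0.367, -0.34, 0.029, 8.3) -> [-0.0011  0.0011  0.1217] yaw 0.2
```

View pics/k4.png

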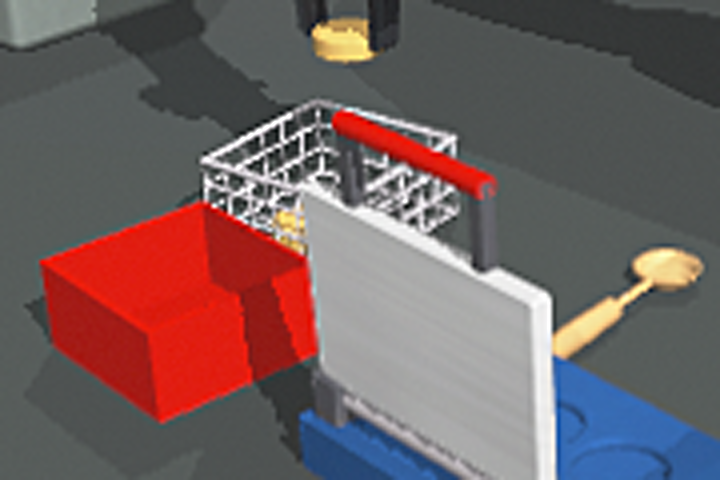

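```bash
python3 -m creep '[[120,0.001,0,0.04,0],[120,0.001,0,0.08,0],[120,0.001,0,0.11,0],[120,0.001,0,0.122,0],[120,0.001,0,0.122,0],[75,0.001,0,0.122,0],[75,0.001,0,0.122,0],[75,0.001,0,0.122,0],[75,0.001,0,0.09,0],[75,0.001,0,0.03,0]]'; python3 -m creep '[[75,0,0,-0.03,0],[0,0.04,-0.05,-0.05,0],[0,0.06,-0.1,-0.05,4],[0,0.06,-0.16,-0.05,8],[0,0.06,-0.22,-0.05,12.8],[0,0.06,-0.28,-0.05,12.8],[0,0.06,-0.34,-0.05,12.8],[0,0.06,-0.4,-0.05,12.8],[0,0.06,-0.4,-0.05,12.8]]'; python3 - <<'E'
from h import *
T=snap("top");S=snap("scene");print(locate(T,"pale",.004),locate(T,"red"),locate(S,"red"))
im=T["image"][130:310,290:450];cv2.imwrite("pics/k5.png",cv2.resize(im,None,fx=3.3,fy=3.3,interpolation=cv2.INTER_CUBIC))
plan((.5986,.2605,.2,-4.5))
E
```

```text
clock: 46.38
tool_pos: [0.3666, -0.3396, 0.1204]
eef_rot: [0.997, 0.072, -0.002, -0.001]
contact_force: [0.5, -0.5, 0.8]
opening: 0.707
clock: 47.5
tool_pos: [0.369, 0.0698, 0.1708]
eef_rot: [0.999, -0.033, 0.001, -0.001]
contact_force: [0.3, -0.5, -0.6]
opening: 0.999
[(array([ 0.3484, -0.0706]), 482, 278), (array([ 0.429 , -0.3331]), 289, 291), (array([ 0.3673, -0.3407]), 294, 298)] [(array([0.6985, 0.0109]), 224, 256), (array([0.5977, 0.2606]), 248, 264), (array([0.531, 0.378]), 255, 274)] [(array([0.5995, 0.2604]), 439, 465), (array([0.5335, 0.378 ]), 456, 487)]
t 47.6 pos [0.3692 0.0644 0.1706] yaxis [-0.077 -0.997  0.   ] z [ 0. -0. -1.] F [-0.4 -0.1 -0.1] open 0.997 q [-0.23  0.54 -0.1   2.36  0.2   0.26 -2.16]
psi -4.41
   (0.5986, 0.2605, 0.2, -4.5) -> [ 0.2137 -0.2131 -0.0294] yaw 0.1
```

View pics/k5.png

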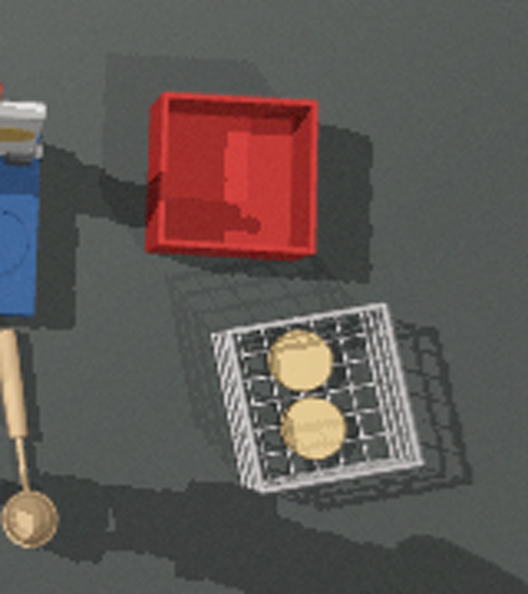

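Both embossed lids lie flat in the basket at (300,360) and (315,430). Now the first reject.

```bash
python3 -m creep '[[0,0.05,-0.02,0,-10],[0,0.1,-0.06,0,-20],[0,0.13,-0.1,0,-24.5],[0,0.16,-0.14,0,-24.5],[0,0.19,-0.18,0,-24.5],[0,0.214,-0.21,0.0,-24.5],[0,0.214,-0.21,0.05,-24.5],[0,0.214,-0.21,0.07,-24.5],[0,0.214,-0.21,0.07,-24.5]]'; python3 - <<'E'
from h import *
plan((.5986,.2605,.007,20))
S=snap("scene","m1")
E
```

```text
clock: 48.72
tool_pos: [0.5986, 0.2533, 0.0989]
eef_rot: [0.985, 0.172, -0.002, 0.001]
contact_force: [0.1, 0.1, -0.5]
opening: 1.002
t 48.73 pos [0.5986 0.2533 0.0989] yaxis [ 0.339 -0.941  0.002] z [-0.004 -0.003 -1.   ] F [ 0.1  0.1 -0.5] open 1.002 q [-0.34  0.9  -0.24  1.58  0.3   0.7  -1.95]
psi 19.81
   (0.5986, 0.2605, 0.007, 20) -> [ 0.0028 -0.0069  0.0919] yaw -0.2
```

View pics/m1.png

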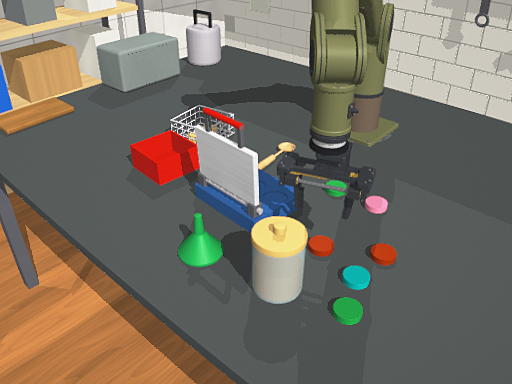

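The hand is above the burnt lid at (320,245), clear of the canister.

```bash
python3 -m creep '[[0,0.002,-0.005,0.02,0],[0,0.002,-0.005,0.04,0],[0,0.002,-0.005,0.05,0],[0,0.002,-0.005,0.05,0]]'; python3 - <<'E'
from h import *
plan((.5986,.2605,.007,20))
E
```

```text
clock: 49.28
tool_pos: [0.5986, 0.2616, 0.0492]
eef_rot: [0.985, 0.174, -0.001, 0.0]
contact_force: [0.6, 0.2, -0.3]
opening: 1.002
t 49.27 pos [0.5986 0.2616 0.0492] yaxis [ 0.342 -0.94   0.001] z [-0.002 -0.001 -1.   ] F [ 0.6  0.2 -0.3] open 1.002 q [-0.37  0.98 -0.22  1.59  0.32  0.61 -1.98]
psi 19.99
   (0.5986, 0.2605, 0.007, 20) -> [-0.0003  0.0009  0.0422] yaw -0.0
```

```bash
python3 -m creep '[[0,0,0.001,0.02,0],[0,0,0.001,0.042,0],[0,0,0.001,0.042,0],[110,0,0.001,0.042,0],[110,0,0.001,0.042,0],[110,0,0.001,0.042,0],[110,0,0.001,0.042,0],[110,0,0.001,0.042,0],[110,0,0.001,0.042,0]]' 25; python3 -m creep '[[120,0,0,-0.03,0],[120,-0.02,0,-0.08,0],[120,-0.06,0,-0.13,0],[120,-0.1,0.0,-0.17,0],[120,-0.13,0.03,-0.17,0],[120,-0.15,0.06,-0.17,5],[120,-0.15,0.06,-0.17,5]]' 25; python3 - <<'E'
from h import *
plan((.6,-.273,.18,-5.4),(.45,-.1,.18,-5.4),(.45,-.27,.18,-5.4))
E
```

```text
clock: 50.4
tool_pos: [0.6001, 0.2612, 0.0089]
eef_rot: [0.985, 0.173, 0.0, -0.0]
contact_force: [-0.7, 0.1, 4.5]
opening: 0.622
clock: 51.28
tool_pos: [0.4783, 0.1497, 0.1783]
eef_rot: [0.992, 0.128, -0.001, 0.002]
contact_force: [0.4, 0.1, -0.4]
opening: 0.621
t 51.27 pos [0.4783 0.1497 0.1783] yaxis [ 0.254 -0.967  0.003] z [-0.002 -0.003 -1.   ] F [ 0.4  0.1 -0.4] open 0.621 q [-0.25  0.63 -0.24  1.99  0.27  0.55 -1.99]
psi 14.72
   (0.6, -0.273, 0.18, -5.4) -> [ 0.0103  0.4398 -0.0005] yaw 20.1
   (0.45, -0.1, 0.18, -5.4) -> [-0.0908  0.2344 -0.0008] yaw 20.1
   (0.45, -0.27, 0.18, -5.4) -> [-1.340e-01  3.988e-01 -2.000e-04] yaw 20.1
```

```bash
python3 -m creep '[[120,-0.02,0.05,0,5],[120,-0.04,0.1,0,10],[120,-0.06,0.15,0,15],[120,-0.08,0.2,0,20],[120,-0.089,0.25,0,20],[120,-0.089,0.307,0,20],[120,-0.05,0.355,0,20],[120,-0.015,0.4,0,20],[120,0.01,0.44,0,20],[120,0.01,0.44,0,20]]'; python3 -m creep '[[120,0,0,0,0],[120,0,0,0.05,0],[120,0,0,0.05,0]]'; python3 - <<'E'
from h import *
plan((.6,-.273,.04,-5.4))
S=snap("scene")
im=S["image"][60:200,110:300];cv2.imwrite("pics/m2.png",cv2.resize(im,None,fx=4,fy=4,interpolation=cv2.INTER_CUBIC))
E
```

```text
clock: 52.52
tool_pos: [0.6053, -0.2714, 0.1776]
eef_rot: [0.999, -0.045, 0.001, 0.001]
contact_force: [0.1, -0.2, -1.2]
opening: 0.627
clock: 52.9
tool_pos: [0.5991, -0.2664, 0.1254]
eef_rot: [0.999, -0.043, -0.004, -0.002]
contact_force: [-0.4, 0.2, -0.0]
opening: 0.622
t 52.9 pos [ 0.5991 -0.2664  0.1254] yaxis [-0.085 -0.996 -0.003] z [-0.009  0.004 -1.   ] F [-0.4  0.2 -0. ] open 0.622 q [ 0.47  0.88 -0.24  1.55  0.27  0.76 -1.53]
psi -4.88
   (0.6, -0.273, 0.04, -5.4) -> [0.0023 0.0068 0.0854] yaw 0.5
```

View pics/m2.png

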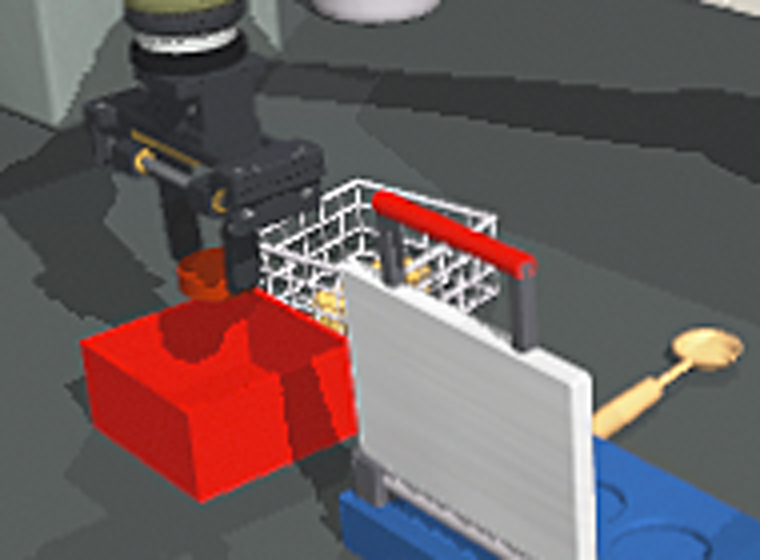

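```bash
python3 -m creep '[[120,-0.028,0.005,0,0],[120,-0.028,0.005,0.03,0],[120,-0.028,0.005,0.07,0],[120,-0.028,0.005,0.09,0],[120,-0.028,0.005,0.09,0],[75,-0.028,0.005,0.09,0],[75,-0.028,0.005,0.09,0],[75,-0.028,0.005,0.09,0],[75,-0.028,0.005,0.06,0],[75,-0.028,0.005,-0.03,0]]'; python3 -m creep '[[75,0,0,-0.06,0],[0,-0.05,-0.04,-0.06,0],[0,-0.1,-0.09,-0.06,0],[0,-0.13,-0.15,-0.06,0],[0,-0.13,-0.2,-0.06,0],[0,-0.13,-0.25,-0.06,0],[0,-0.13,-0.3,-0.06,0],[0,-0.13,-0.35,-0.06,-10],[0,-0.11,-0.4,-0.06,-20],[0,-0.11,-0.4,-0.06,-25]]'; python3 - <<'E'
from h import *
T=snap("top");S=snap("scene");print(locate(T,"pale",.004),locate(T,"red"),locate(S,"red"))
im=T["image"][130:310,290:450];cv2.imwrite("pics/m3.png",cv2.resize(im,None,fx=3.3,fy=3.3,interpolation=cv2.INTER_CUBIC))
plan((.5323,.378,.1,20))
E
```

```text
clock: 54.2
tool_pos: [0.5725, -0.271, 0.1299]
eef_rot: [0.999, -0.044, -0.003, -0.001]
contact_force: [0.8, -0.1, 0.1]
opening: 0.705
clock: 55.45
tool_pos: [0.5015, 0.1423, 0.1918]
eef_rot: [0.984, 0.178, 0.002, -0.002]
contact_force: [-0.6, -0.3, 0.1]
opening: 1.001
[(array([ 0.3466, -0.071 ]), 467, 278), (array([ 0.4291, -0.333 ]), 289, 291), (array([ 0.3673, -0.3412]), 280, 298)] [(array([0.6985, 0.0109]), 224, 256), (array([0.5312, 0.378 ]), 255, 274)] [(array([0.5335, 0.378 ]), 456, 487)]
t 55.55 pos [0.4999 0.1373 0.1911] yaxis [ 0.343 -0.939 -0.   ] z [ 0.  0. -1.] F [-0.6 -0.4  0.4] open 1.0 q [-0.16  0.63 -0.31  1.93  0.31  0.62 -1.89]
psi 20.07
   (0.5323, 0.378, 0.1, 20) -> [ 0.113  -0.2149  0.0913] yaw 0.1
```

View pics/m3.png

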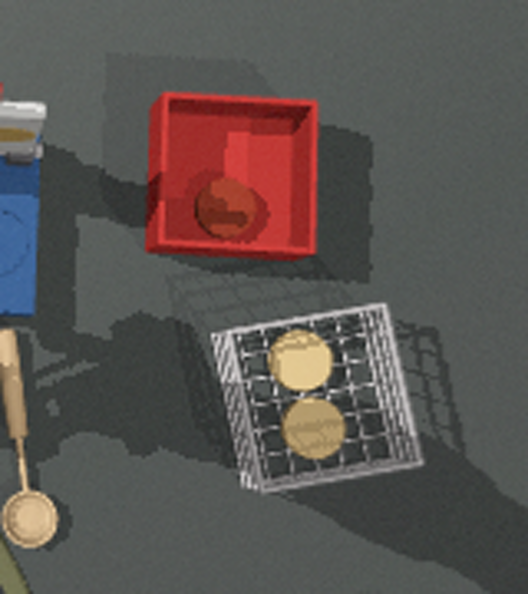

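The first burnt lid is in the red box at (225,207). Next the second, at (0.532, 0.378).

```bash
python3 -m creep '[[0,0.028,-0.053,0,0],[0,0.056,-0.107,0.01,0],[0,0.084,-0.16,0.04,0],[0,0.11,-0.21,0.08,0],[0,0.113,-0.215,0.1,0],[0,0.113,-0.215,0.12,0],[0,0.113,-0.215,0.12,0],[0,0.113,-0.215,0.12,0]]'; python3 - <<'E'
from h import *
plan((.5323,.378,.007,20))
S=snap("scene");print(locate(S,"red"))
E
```

```text
clock: 56.55
tool_pos: [0.5336, 0.3756, 0.072]
eef_rot: [0.985, 0.172, 0.001, 0.0]
contact_force: [-0.0, 0.1, 0.8]
opening: 1.005
t 56.55 pos [0.5336 0.3756 0.072 ] yaxis [ 0.339 -0.941  0.001] z [ 0.001 -0.    -1.   ] F [-0.   0.1  0.8] open 1.005 q [-0.56  0.94 -0.23  1.59  0.31  0.65 -2.18]
psi 19.83
   (0.5323, 0.378, 0.007, 20) -> [-0.0005 -0.0027  0.065 ] yaw -0.2
[(array([0.5334, 0.3779]), 457, 487)]
```

```bash
python3 -m creep '[[0,-0.0005,-0.002,0.03,0],[0,-0.0005,-0.002,0.055,0],[0,-0.0005,-0.002,0.065,0],[0,-0.0005,-0.002,0.065,0],[110,-0.0005,-0.002,0.065,0],[110,-0.0005,-0.002,0.065,0],[110,-0.0005,-0.002,0.065,0],[110,-0.0005,-0.002,0.065,0],[110,-0.0005,-0.002,0.065,0],[110,-0.0005,-0.002,0.065,0]]' 25; python3 -m creep '[[120,0,0,-0.03,0],[120,-0.01,0,-0.08,0],[120,-0.03,0.02,-0.13,0],[120,-0.05,0.06,-0.17,0],[120,-0.07,0.12,-0.18,0],[120,-0.09,0.18,-0.18,0],[120,-0.12,0.23,-0.18,5],[120,-0.12,0.23,-0.18,5]]' 25; python3 - <<'E'
from h import *
plan((.47,-.17,.18,-5.4),(.628,-.276,.18,-5.4))
E
```

```text
clock: 57.85
tool_pos: [0.5316, 0.3789, 0.0063]
eef_rot: [0.985, 0.173, 0.0, 0.0]
contact_force: [-0.0, 0.8, 5.4]
opening: 0.626
clock: 58.85
tool_pos: [0.4959, 0.115, 0.1855]
eef_rot: [0.992, 0.126, -0.002, 0.002]
contact_force: [0.5, 0.5, 0.1]
opening: 0.622
t 58.85 pos [0.4959 0.115  0.1855] yaxis [ 0.25  -0.968  0.004] z [-0.003 -0.005 -1.   ] F [0.5 0.5 0.1] open 0.622 q [-0.15  0.63 -0.28  1.96  0.3   0.6  -1.94]
psi 14.45
   (0.47, -0.17, 0.18, -5.4) -> [-0.0962  0.2695  0.007 ] yaw 19.8
   (0.628, -0.276, 0.18, -5.4) -> [0.0304 0.4115 0.0072] yaw 19.8
```

```bash
python3 -m creep '[[120,-0.02,0.05,0,5],[120,-0.04,0.1,0,10],[120,-0.065,0.15,0,15],[120,-0.085,0.2,0,20],[120,-0.096,0.25,0,20],[120,-0.085,0.3,0,20],[120,-0.045,0.34,0,20],[120,-0.005,0.38,0,20],[120,0.03,0.411,0,20],[120,0.03,0.411,0,20]]'; python3 -m creep '[[120,0,0,0,0],[120,0,0,0.05,0],[120,0,0,0.05,0],[120,0,0,0.05,0]]'; python3 - <<'E'
from h import *
plan((.628,-.276,.04,-5.4))
E
```

```text
clock: 60.1
tool_pos: [0.6355, -0.2677, 0.1849]
eef_rot: [0.999, -0.044, 0.001, -0.0]
contact_force: [-0.7, 0.8, -0.3]
opening: 0.624
clock: 60.6
tool_pos: [0.6326, -0.2671, 0.1373]
eef_rot: [0.999, -0.043, 0.0, 0.0]
contact_force: [0.4, -0.5, 0.1]
opening: 0.625
t 60.6 pos [ 0.6326 -0.2671  0.1373] yaxis [-0.087 -0.996 -0.   ] z [ 0.001 -0.    -1.   ] F [ 0.4 -0.5  0.1] open 0.625 q [ 0.46  0.9  -0.26  1.44  0.27  0.84 -1.54]
psi -4.99
   (0.628, -0.276, 0.04, -5.4) -> [-0.0039  0.0093  0.0973] yaw 0.4
```

```bash
python3 -m creep '[[120,-0.004,0.009,0,0],[120,-0.004,0.009,0.03,0],[120,-0.004,0.009,0.07,0],[120,-0.004,0.009,0.095,0],[120,-0.004,0.009,0.095,0],[75,-0.004,0.009,0.095,0],[75,-0.004,0.009,0.095,0],[75,-0.004,0.009,0.095,0],[75,-0.004,0.009,0.06,0],[75,-0.004,0.009,-0.03,0]]'; python3 -m creep '[[75,0,0,-0.06,0],[0,-0.05,0,-0.06,0],[0,-0.11,0,-0.06,0],[0,-0.17,0,-0.06,0],[0,-0.2,-0.05,-0.06,0],[0,-0.2,-0.1,-0.06,0],[0,-0.2,-0.15,-0.06,0],[0,-0.2,-0.15,-0.06,0],[0,-0.2,-0.15,-0.06,0]]'; python3 - <<'E'
from h import *
st()
T=snap("top","z1");S=snap("scene","z2");print(locate(T,"pale",.004),locate(T,"red"),locate(S,"red"))
for c in("green","pink","turq"): print(c,locate(T,c))
im=T["image"][100:310,120:450];cv2.imwrite("pics/z1b.png",cv2.resize(im,None,fx=2.4,fy=2.4,interpolation=cv2.INTER_CUBIC))
E
```

```text
clock: 61.85
tool_pos: [0.6259, -0.2756, 0.1376]
eef_rot: [0.999, -0.044, -0.002, -0.001]
contact_force: [0.6, -0.1, 0.3]
opening: 0.703
clock: 62.98
tool_pos: [0.4416, -0.1099, 0.1988]
eef_rot: [0.999, -0.044, 0.0, 0.0]
contact_force: [-0.0, -0.4, 0.6]
opening: 1.001
t 62.98 pos [ 0.4416 -0.1099  0.1988] yaxis [-0.088 -0.996  0.001] z [ 0.001 -0.001 -1.   ] F [-0.  -0.4  0.6] open 1.001 q [ 0.3   0.55 -0.25  2.1   0.26  0.52 -1.8 ]
[(array([ 0.4293, -0.3339]), 280, 291), (array([ 0.3215, -0.0733]), 372, 282), (array([ 0.3725, -0.3496]), 166, 298)] [(array([0.6986, 0.011 ]), 222, 256)] []
green [(array([0.7797, 0.0707]), 714, 255), (array([0.7185, 0.4048]), 241, 266), (array([0.3795, 0.157 ]), 250, 273)]
pink [(array([0.3746, 0.2754]), 270, 281)]
turq [(array([0.6314, 0.3705]), 256, 268)]
```

View pics/z1b.png

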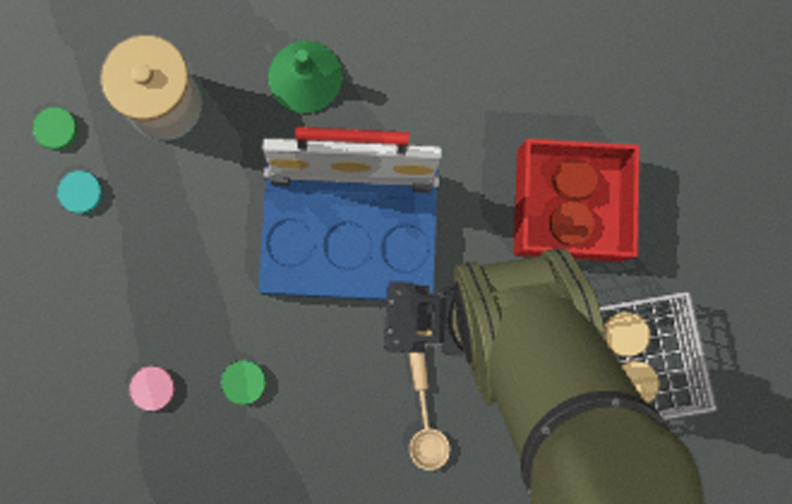

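View pics/z2.png

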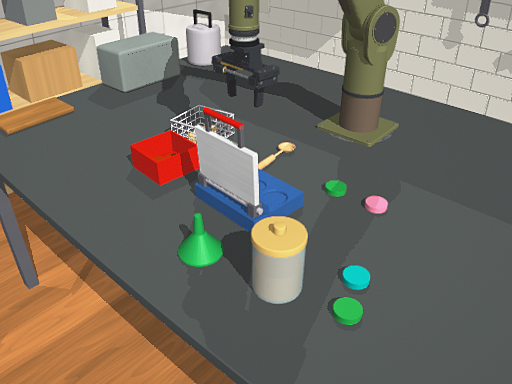

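Both burnt lids are flat in the red box at (575,180) and (572,222). Both pale lids are in the basket at (627,333) and (640,380), the pockets are empty, and the plate is upright. The bystanders and look-alikes are where they were, and the hand is clear, so I hand in.

```bash
python3 - <<'E'
from plant import r
print(r.finish_job())
E
```

```text
the job is handed in; nothing more can be done
None
```

The job is done and handed in at about 63 s of the 210 s allowed; no verdict was reported.

- **Lids present:** there were two pale lids and two burnt ones. I found no third pale lid in either camera view.
- **Pressing:** the two pale lids went into the left and right pockets, and both were seated when I checked. I swung the plate down by its bar. To be sure it was fully down, I also pressed it with closed fingers; it resisted with 39 N at 0.065 m, its fully-down height.
- **Opening the press:** I swung the plate back up. The bar's position in the pictures puts it at about 1.62 rad; at the start it stood at about 1.69.
- **Sorting:** both embossed lids lie flat in the basket, and both burnt lids lie flat in the red box.

**Last checks:**
- The final pictures show the pockets empty, the press open, and the hand open and clear.
- The canister, funnel, spoon and look-alikes look where they were. I measured only the funnel and look-alikes again, and they were unchanged to within a millimetre. In the last top view the arm hid part of the spoon and of one basket lid; an earlier picture had shown that lid lying flat.
- The two cameras disagreed by about 2 mm throughout, so I used their average where both saw an object.
- Joint 6 came down to about 0.05 rad, against its limit of 0.04, with the plate down. I saw no reading past a limit.

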